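Part the split curing mould and unload the specimens

ROBOT

A 6-joint arm with a two-finger parallel gripper is mounted at the origin on the work surface. World frame = base frame: x ahead of the robot, y to its left, z up, the work surface at z = 0. Lengths are in m, angles in rad, forces in N, time in s.
With the tool pointing down it reaches from about 0.275 to 0.725 m from the base axis. Payload 5.6 kg.
Tool frame: the origin (TCP) lies at the very end of the fingers, on their centre line; the grasp point (between the pads) lies arm.tcp_to_grasp behind it (arm.tcp_to_grasp is the distance from the TCP to the grasp point, in m); z points along the fingers, y is the line along which they close (so a half turn about z gives the same grasp; the last joint's range is limited). The gripper opens to 85 mm and grips with 20 to 120 N. Pads are 22 mm wide; open, the fingers measure 114 mm over their backs; the gripper's body (76 mm by 85 mm) begins 54 mm behind the grasp point. The pads swing forward as they close: fully open they stand 13 mm farther back than shut.
Start: joints at [1.604, 0.255, 0.108, 0, -1.424, -0.285], TCP at [0.137, 0.533, 0.211] pointing down, gripper open.
Joint ranges: [-2.95, 2.95], [-1.21, 1.97], [-1.09, 1.5], [-2.87, 1.71], [-2.94, -0.07], [-3.05, 3.05]. Speed limits (rad/s): [2.57, 2.57, 3.14, 3.14, 3.14, 3.14].

INTERFACE

Orientations are given as a rotation vector (axis times angle).
In Python, from cell import sense, cams, job, arm gives the robot as it stands.
- The arm moves only by the tool carry_out, never from a script. Its arguments are lists of equal length, an entry for each row: "linear": the shift along the tool's x, y, z in m, a list of three; "twist": the turn about the tool's z in degrees; "fingers": the closure, from -1 (fully open) to 1 (shut). A call has 1 to 12 rows; each row is the pose to reach, as a shift and turn from the pose commanded when the call began, along the tool's axes at that moment; what a row does not reach only later rows make up. A row lasts 1/8 s, in which the tool goes at most 62.5 mm and 10.7 degrees, less where a joint would pass 70% of its speed; a pose out of reach is approached as far as the arm can. A call with a gripper value outside its range is refused whole. The fingers move at their own pace and stop on an object; "grip_force" is the grip in N (left out, the last holds). Time passes only in rows, so rows that repeat a pose let the fingers close. It gives the time, the measured TCP pose, the force, the opening and the grip force at its end, in the units of the state.
- sense(): the state, without advancing time (a new reading comes with each control period).
- cams.read_camera(name): name is "side" or "top"; returns the picture (480x640x3 uint8, blue, green, red); there is no depth.
- cams.camera_model(name): a dict with "fx", "fy", "cx", "cy" (pixels), "R" (3x3) and "t" (3): a world point X has camera coordinates R X + t. Camera axes: x right, y down, z forward; pixel columns grow to the right and rows downward; lengths in m; the calibration is good to about 2 mm. A picture is of the moment at which its call begins. camera_model takes no time and is no camera call.
- job.hand_in(): hands the job in; it is judged then, once.
Trained networks look in the newest picture that a camera, given by its name, has taken for a name from the list of things; names that differ only in an ending like _2 or _b are one class to them, and where a whole thing is asked for, a point or a joint stands for the part that bears it (a point fixed in the world has none). Each returns a list of dicts, best first, with "score" (0 to 1); they miss things now and then, are a little off and sometimes report something else, mostly with a low value. They report only what shows in the picture. A call takes as long as a camera call.
- cams.recognise(camera, query): "box" ([left, top, width, height] in pixels, round what is visible of it).
- cams.silhouettes(camera, query): "region" (480x640 bool, what is visible of it) and "box" ([left, top, width, height] in pixels, round what is visible of it).
- cams.place_of(camera, query): "location" ([row, column] in pixels: a listed point, or the origin of a listed thing).
The state is a dict: "t": time; "joint_positions": joint angles; "dq": joint speeds; "tau": joint torques, N m; "position": TCP position; "ee_rot": TCP orientation; "ft_force": force on the tool from outside, world axes, zero at the start; "wrist_torque": the same for the moment, N m; "finger_gap": finger opening in m; "gripper_force": force on a finger pad.
Only numpy, scipy, OpenCV 4.12 (cv2) and the standard library are available. Lean on these libraries where they do the work, as an engineer would, in place of code of your own. Each camera call takes 0.05 s, during which the arm holds its last target. There are 200 camera calls.

TASK

Switch the curing station off at its rotary isolator, then take the wedge from its stand and press it down into the pry notches at the two ends of the mould seam, working from alternate ends a few millimetres at a time, until the loose half has come away by at least 10 mm from its closed position along its whole length; never let one end get more than 8 mm ahead of the other. Then put the wedge back in its stand, pointing down, and stand every specimen from the mould upright in the specimen tray, each in a compartment of its own, leaving the isolator off and the jar, steel block and case alone.

Things in the scene. Friction and masses are not known exactly. Their poses are not given: they have to be found in the camera images.
- mould: fixed curing base with the split aluminium mould: grey plate 180 x 330 x 25 mm (x, y, z). Origin: centre of its underside, on the table; z up. y runs along the seam, which lies at x = 0 when closed. Fixed half on the +x side, loose half on the -x side, each 35 mm thick, 196 mm long, tops 75 mm above the table, with the row of specimens in a 43 mm wide channel between them
- mould_pockets (a point): middle of the floor of the channel, 25 mm above the table (mould x, y = 0). Cross webs 4 mm thick, tops 53 mm above the table, make four pockets 44 mm long centred at mould y = -72, -24, +24, +72 mm. A lip on the loose half hooks over the specimens' feet until the halves are parted by about 8 mm; then they lift straight out
- pry_left (a point): throat edge of the FIXED ear at the +y end of the seam: mould x, y = +4, +125 mm, 80 mm above the table; axes as the mould. Each end has two ears, one per half, 50 mm long in y, tops 89 mm above the table. The pry notch between them: a throat 8 mm wide when closed, with 45 degree chamfers above it to a mouth 24 mm wide; open below down to the base plate (25 mm above the table)
- pry_right (a point): throat edge of the FIXED ear at the -y end of the seam: mould x, y = +4, -125 mm, 80 mm above the table; same notch as at the other end
- jaw_left (a point): throat edge of the LOOSE half's ear at the +y end: 8 mm to the -x side of pry_left when closed; it moves to -x (mould axes) as that end opens. Opening of an end = its throat width less 8 mm
- jaw_right (a point): throat edge of the LOOSE half's ear at the -y end: 8 mm to the -x side of pry_right when closed; moves to -x as that end opens
- carriage (a joint): slide of the loose half's middle, 0 closed, grows to 0.016 m as it parts. Tight sliding fit, no spring-back: a push at one end opens that end and leaves the other about where it was. An end starts to move at about 7 N of sideways push; with friction 0.6 the wedge then needs about 10 to 25 N downward
- jaw (a joint): skew of the loose half about the vertical, 0 = even, + when the +y end is further open; 8 mm between the ends is 0.032 rad
- wedge: hand wedge, 118 mm long, 0.3 kg. Origin: middle of the tip; z runs from the tip up the handle. Steel blade 40 mm wide (y), tapering evenly on both faces: thickness in x is 3 mm at the tip and 22 mm at z = 55 mm; at z = 60 mm it ends in a shoulder 44 x 40 x 8 mm (x, y, z). Same either way round. It starts hanging tip down in the stand, axes along the stand's
- wedge_grip (a point): middle of the wooden handle, wedge z = 97 mm; handle 30 x 36 x 50 mm (x, y, z), from z = 68 to 118 mm, gripped from above across its 30 mm (x). In use the wedge's x goes across the seam. As the fixed half does not yield, the wedge must drift to -x of the mould by half its thickness as it goes down. Down to the shoulder it opens an end by about 12.5 mm
- stand: fixed wooden wedge stand, about 90 x 90 mm and 75 mm high, with a pocket 30 mm (x) x 50 mm (y) open at the top in which the wedge hangs by its shoulder, tip 15 mm above the table. Origin: centre of its underside
- switchbox: fixed grey isolator box 90 x 90 x 65 mm; origin: centre of its underside. The handle turns about its vertical centre line
- isolator (a joint): angle of the isolator handle: 0 = OFF (the handle bar lies along x of the switchbox, the white mark toward its -x side), 1.4 = ON (80 degrees clockwise seen from above, mark toward +y side), end stop at both. It is stiff (0.15 N m) and stays where it is left. It starts ON
- isolator_grip (a point): on the handle's axis, 101 mm above the table, where to grip: a black bar 72 mm long, 18 mm thick and 36 mm tall (its top 115 mm above the table), above a round disc whose top is 79 mm above the table. x runs along the bar
- tray: loose grey plastic specimen tray 134 x 134 x 40 mm, 0.9 kg, open on top, walls 5 mm, divided by one cross wall each way into four compartments about 60 mm square, centred at x, y = +-32 mm. Origin: centre of its underside; inner floor 5 mm above it. It may be knocked a few centimetres aside
- spec0: specimen: bare steel bar, 30 mm diameter, standing on a black resin foot 40 mm diameter x 12 mm; 105 mm tall in all, 0.3 kg. Origin: centre of the underside of the foot, z up along the bar. Two to four of the four specimens are present; an absent one reads None. At the start it stands in a pocket of the mould, foot down, its underside 25 mm above the table
- spec1: specimen: bare steel bar, 30 mm diameter, standing on a black resin foot 40 mm diameter x 12 mm; 105 mm tall in all, 0.3 kg. Origin: centre of the underside of the foot, z up along the bar. Two to four of the four specimens are present; an absent one reads None. At the start it stands in a pocket of the mould, foot down, its underside 25 mm above the table
- spec2: specimen: bare steel bar, 30 mm diameter, standing on a black resin foot 40 mm diameter x 12 mm; 105 mm tall in all, 0.3 kg. Origin: centre of the underside of the foot, z up along the bar. Two to four of the four specimens are present; an absent one reads None. At the start it stands in a pocket of the mould, foot down, its underside 25 mm above the table
- spec3: specimen: bare steel bar, 30 mm diameter, standing on a black resin foot 40 mm diameter x 12 mm; 105 mm tall in all, 0.3 kg. Origin: centre of the underside of the foot, z up along the bar. Two to four of the four specimens are present; an absent one reads None. At the start it stands in a pocket of the mould, foot down, its underside 25 mm above the table
- oil: bystander: jar 52 mm diameter, 100 mm tall; origin at the centre of its underside; leave alone
- block: bystander: round steel reference block 64 mm diameter, 16 mm high; origin at the centre of its underside; leave alone
- case: bystander: dark wooden case 70 x 120 x 35 mm; origin at the centre of its underside; leave alone

How it is judged:
By the outcome, as a careful person would: the job done as asked, in the order asked, and still so for the second after the job is handed in, with the robot touching nothing.
Of spec0, spec1, spec2, spec3 only 2 to 4 are there at a start; the rules pass over those that are not, and their reading is None.
At some moment in a run one of tray may be knocked a few centimetres aside while the robot is not near it.
It also fails if it takes over 210 s, if anything falls off the work surface, if the arm or the gripper's body presses on something with over 40 N, if the wrist force passes 120 N, or if a joint passes its speed limit or range.

## Working session

There is one attempt and no reset: what is moved stays moved. The work goes in short steps, Python scripts to look and compute and a tool call to move; the robot and the scene stay as the last step left them, time stands still between calls to the robot, and variables do not carry over. Pictures are saved under pics/ and viewed, at most 14 in all, crops included, and the job is handed in when it is done.

Besides the shell and the picture viewer there is one more tool, called after "Request:" as name([rows], argument=value, ...), one row to a line, values as JSON. carry_out: Moves the arm, as the interface text tells. Its arguments: {"type":"object","properties":{"linear":{"type":"array"},"twist":{"type":"array"},"fingers":{"type":"array"},"grip_force":{"type":"number"}},"required":["linear","twist","fingers"]}

```bash
ls; mkdir -p pics; python3 - <<'E'
from cell import sense,cams,job,arm
import cv2
s=sense();print(s);print(arm.tcp_to_grasp)
for c in("side","top"):
    cv2.imwrite(f"pics/a_{c}.png",cams.read_camera(c));m=cams.camera_model(c);print(m)
    for n in ["mould","mould_pockets","pry_left","pry_right","jaw_left","jaw_right","wedge","wedge_grip","stand","switchbox","isolator_grip","tray","spec0","oil","block","case"]:
        r=cams.place_of(c,n);print(c,n,[(round(float(d["score"]),2),[round(float(v),1) for v in d["location"]]) for d in r[:5]])
E
```

```text
pics
{'t': 0.0, 'joint_positions': array([ 1.60359998e+00,  2.55752097e-01,  1.06992049e-01, -4.59410965e-04,
       -1.42385943e+00, -2.84627617e-01]), 'dq': array([ 0.0015204 , -0.00139731,  0.00028849,  0.00080747,  0.00133131,
        0.00039819]), 'tau': array([-4.42638211e-04, -3.86626947e+01,  2.37944502e+01,  5.36532909e+00,
       -6.13550859e-03,  2.37797741e-05]), 'position': array([0.13684593, 0.53216282, 0.20979051]), 'ee_rot': array([ 3.11485181e+00, -3.94390086e-01, -2.52021703e-04]), 'ft_force': array([ 0.50359512, -0.24707635, -0.28391963]), 'wrist_torque': array([-0.03867465, -0.06955088, -0.00344452]), 'gripper_force': 0.0, 'finger_gap': 0.08535236478949132}
0.0187
{'fx': 571.7799824165622, 'fy': 571.7799824165622, 'cx': 314.99856548324004, 'cy': 235.1948618169032, 'R': array([[ 0.92671274, -0.37561935,  0.01065821],
       [-0.17741297, -0.46235723, -0.86876374],
       [ 0.33125237,  0.80320352, -0.49511208]]), 't': array([-0.55660829,  0.18847732,  1.09622294])}
side mould [(0.82, [268.4, 293.4])]
side mould_pockets [(0.98, [261.7, 291.1]), (0.74, [211.8, 276.8]
[... 1120 characters left out ...]
69, [204.4, 394.0])]
top jaw_left [(0.85, [260.5, 259.5]), (0.47, [318.5, 446.5])]
top jaw_right [(0.98, [268.6, 363.4])]
top wedge [(0.96, [321.4, 440.8])]
top wedge_grip [(0.81, [321.2, 449.6]), (0.68, [262.6, 365.7])]
top stand [(0.77, [321.6, 438.5]), (0.68, [257.7, 453.2]), (0.48, [257.9, 260.4])]
top switchbox [(0.82, [256.5, 453.5]), (0.74, [265.0, 314.8])]
top isolator_grip [(0.97, [248.3, 462.2]), (0.62, [265.7, 286.1]), (0.46, [205.5, 389.5])]
top tray [(0.73, [292.1, 194.7])]
top spec0 [(0.79, [270.0, 286.5]), (0.74, [264.8, 336.3]), (0.7, [318.1, 449.7]), (0.61, [268.9, 321.5])]
top oil [(0.6, [190.8, 276.4])]
top block []
top case [(0.91, [205.3, 392.1]), (0.38, [266.8, 311.2])]
```

View pics/a_top.png

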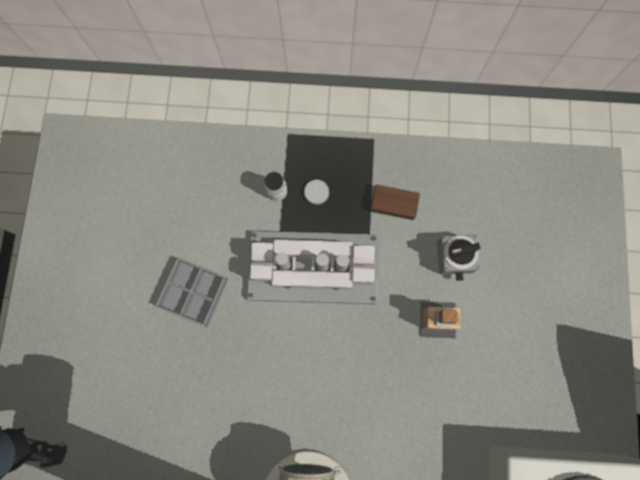

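View pics/a_side.png

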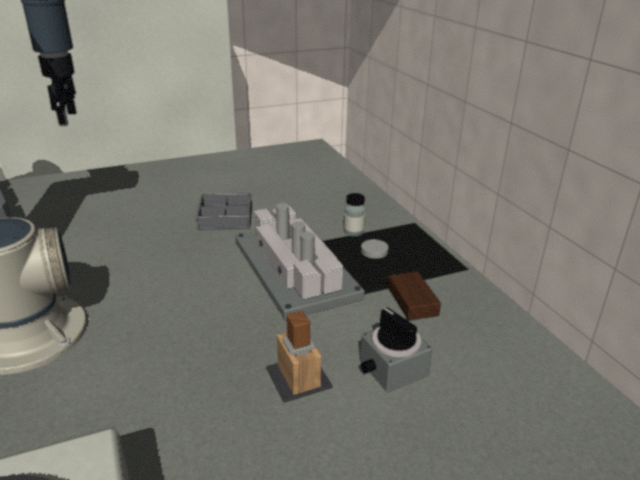

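The top view shows the mould with its seam along row ~264 (ends at columns 262 and 364) and three specimens at columns 283, 322 and 343. The tray is at (291,191), the isolator at (252,461) and the wedge in its stand at (320,442), all as (row, column). The side view agrees.

```bash
cat > h.py <<'E'
import numpy as np, cv2
from scipy.optimize import least_squares
from cell import sense,cams,job,arm
M={c:cams.camera_model(c) for c in("side","top")}
def proj(c,P):
    m=M[c];q=np.atleast_2d(P)@m["R"].T+m["t"];return q[:,:2]/q[:,2:]*[m["fx"],m["fy"]]+[m["cx"],m["cy"]]
def ray(c,uv):
    m=M[c];d=m["R"].T@np.array([(uv[0]-m["cx"])/m["fx"],(uv[1]-m["cy"])/m["fy"],1]);return -m["R"].T@m["t"],d
def onz(c,uv,z):
    o,d=ray(c,uv);return o+d*(z-o[2])/d[2]
def tri(us,ut):
    return least_squares(lambda X:np.r_[proj("side",X)[0]-us,proj("top",X)[0]-ut],[.5,0,.05]).x
def pose(x,y,a,P,z=0):
    c,s=np.cos(a),np.sin(a);P=np.atleast_2d(P).astype(float);return np.c_[x+c*P[:,0]-s*P[:,1],y+s*P[:,0]+c*P[:,1],z+P[:,2]]
E
python3 - <<'E'
from h import *
def t(n,s,tt):print(n,np.round(tri(s[::-1],tt[::-1])*1000))
t("pockets",[261.7,291.1],[269,314.3])
t("pryl",[213.3,273.4],[260.9,262.8]);t("pryr",[267.4,319.1],[260.6,366.4])
t("jawl",[214.9,277.2],[260.5,259.5]);t("jawr",[269.9,313.3],[268.6,363.4])
t("wgrip",[325.5,295.8],[321.2,449.6])
t("stand",[374.9,296.9],[321.6,438.5]);t("box",[365.6,393.1],[256.5,453.5]);t("tray",[216.4,223.3],[292.1,194.7])
for n,z in (("mould",.0),("stand",0),("switchbox",0),("tray",0)):
  for c in M:
    r=cams.silhouettes(c,n)
    if not r: print(n,c,"none");continue
    R=r[0]["region"].astype(np.uint8)
    cs=max(cv2.findContours(R,0,2)[0],key=cv2.contourArea)
    print(n,c,round(r[0]["score"],2),np.round(cv2.minAreaRect(cs),1) if 0 else cv2.minAreaRect(cs))
im=cv2.imread("pics/a_top.png")
a=cv2.resize(im[225:310,235:395],None,fx=5,fy=5,interpolation=cv2.INTER_CUBIC)
cv2.imwrite("pics/z1.png",a)
b=cv2.resize(im[225:345,400:500],None,fx=5,fy=5,interpolation=cv2.INTER_CUBIC)
cv2.imwrite("pics/z2.png",b)
E
```

```text
pockets [551.  19.  26.]
pryl [553. 145.  87.]
pryr [ 568. -108.   84.]
jawl [560. 154.  76.]
jawr [ 554. -103.   78.]
wgrip [ 438. -308.  121.]
stand [ 442. -305.    9.]
box [ 613. -341.    5.]
tray [473. 323.   6.]
mould side 0.91 ((293.22698974609375, 268.1168518066406), (135.4881591796875, 79.8448257446289), 50.44033432006836)
mould top 0.65 ((312.1911315917969, 266.85479736328125), (129.33457946777344, 70.47797393798828), 1.432096242904663)
stand side 0.92 ((294.02911376953125, 365.2131042480469), (69.28653717041016, 55.10036849975586), 69.22774505615234)
stand top 0.94 ((439.5, 319.0), (39.0, 36.0), 0.0)
switchbox side none
switchbox top 0.71 ((458.0, 257.5), (43.0, 42.0), 90.0)
tray side 0.59 ((223.0, 211.5), (37.0, 54.0), 90.0)
tray top 0.9 ((191.17457580566406, 291.78106689453125), (57.84616470336914, 55.461544036865234), 22.61986541748047)
```

View pics/z1.png

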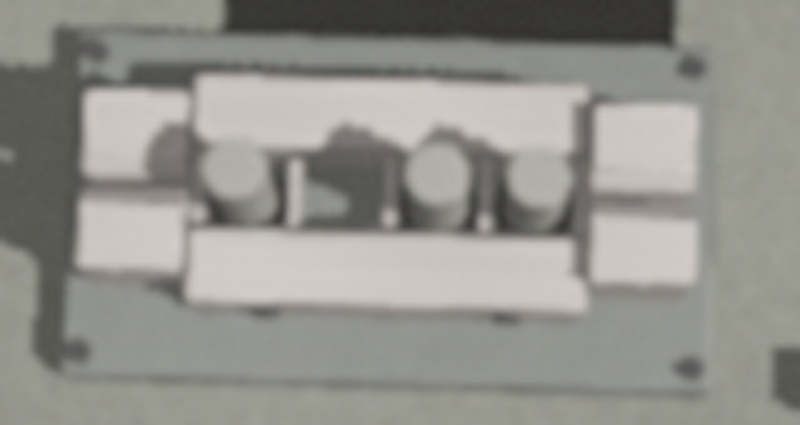

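View pics/z2.png

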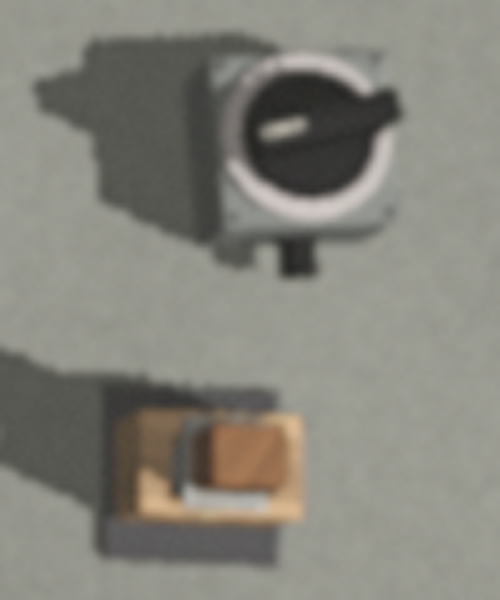

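The zoom shows the throat gap ends at crop (132,188) and (645,201), and specimens at the +72, -24 and -72 pockets. The isolator bar runs from (262,135) to (400,100) with its mark toward +y, so it is ON. The wedge handle top is centred at about (250,456).

```bash
python3 - <<'E'
from h import *
U=lambda p,o:(np.array(p,float)+.5)/5-.5+np.array(o)
o1=(235,225);o2=(400,225)
px=U([(75,30),(710,45),(703,390),(65,372),(132,188),(645,201),(195,75),(590,87)],o1)
mm=np.array([(90,165,25),(90,-165,25),(-90,-165,25),(-90,165,25),(0,125,80),(0,-125,80),(56.5,98,75),(56.5,-98,75)])/1000
f=lambda p:(proj("top",pose(*p,mm))-px).ravel()
r=least_squares(f,[.55,.02,0]);print("mould",r.x,np.degrees(r.x[2]),np.round(r.fun.reshape(-1,2),1).tolist())
for n,p,z in [("s72",(235,172),.13),("s-24",(438,172),.13),("s-72",(540,175),.13)]:
    X=onz("top",U(p,o1),z);a=r.x[2];d=X[:2]-r.x[:2];print(n,np.round(X*1e3,1),"in mould",np.round([np.cos(a)*d[0]+np.sin(a)*d[1],-np.sin(a)*d[0]+np.cos(a)*d[1]],4))
q=[onz("top",U(p,o2),.133) for p in [(213,425),(288,425),(285,488),(211,484)]];print("handle",np.round(np.mean(q,0)*1e3,1),np.round(np.diff(q,axis=0)*1e3,1).tolist())
q=[onz("top",U(p,o2),.115) for p in [(262,140),(400,105)]];print("bar",np.round(q,4).tolist())
print("disc",np.round(onz("top",U((305,135),o2),.079),4))
q=[onz("top",U(p,o2),.065) for p in [(212,55),(385,52),(392,232),(220,240)]];print("box",np.round(q,3).tolist(),np.mean(q,0))
# overlay in side
im=cv2.imread("pics/a_side.png");S=im[180:400,230:440];S=cv2.resize(S,None,fx=2.7,fy=2.7,interpolation=cv2.INTER_CUBIC)
def dots(P,col):
    for u in proj("side",P):cv2.circle(S,tuple(int(v) for v in (u-[230,180])*2.7),2,col,-1)
dots(pose(*r.x,mm),(0,0,255))
dots(pose(*r.x,np.array([(0,72,130),(0,-24,130),(0,-72,130)])/1e3),(0,255,0))
np.save("mould.npy",r.x)
cv2.imwrite("pics/z3.png",S)
for c in M:
    for n in("isolator_grip","switchbox","isolator"):
        print(c,n,[(round(d["score"],2),d["box"]) for d in cams.recognise(c,n)[:2]])
# tray from silhouettes (rim at z=.04)
R={}
for c in M: R[c]=cams.silhouettes(c,"tray")[0]["region"]
def hull(c,p):
    b=np.array([(x,y,z) for x in(-.067,.067) for y in(-.067,.067) for z in(0,.04)])
    m=np.zeros((480,640),np.uint8);cv2.fillConvexPoly(m,cv2.convexHull((proj(c,pose(*p,b))*16).astype(np.int32)),1,shift=4);return m>0
from scipy.optimize import minimize
iou=lambda p,cs:-sum((hull(c,p)&R[c]).sum()/(hull(c,p)|R[c]).sum() for c in cs)
for cs in(["top"],["side"],["side","top"]):
    b=min((minimize(iou,[.473,.323,a],args=(cs,),method="Nelder-Mead",options=dict(initial_simplex=[[.473,.323,a],[.483,.323,a],[.473,.333,a],[.473,.323,a+.2]])) for a in(-.6,-.3,0,.3)),key=lambda r:r.fun)
    print("tray",cs,b.x,b.fun)
E
```

```text
mould [0.55885905 0.02425701 0.03845091] 2.2030746040621865 [[0.5, 0.1], [0.5, 0.3], [1.5, 0.6], [-1.4, 0.9], [0.3, -0.9], [-0.7, -0.8], [-0.1, 0.1], [-0.5, -0.3]]
s72 [554.   95.2 130. ] in mould [-0.0021  0.071 ]
s-24 [560.2  -0.7 130. ] in mould [ 0.0004 -0.025 ]
s-72 [561.9 -49.  130. ] in mould [ 0.0002 -0.0733]
handle [ 445.7 -302.9  133. ] [[2.2, -34.7, 0.0], [-29.1, 1.0, 0.0], [-0.4, 34.1, 0.0]]
bar [[0.5988, -0.311, 0.115], [0.6203, -0.3772, 0.115]]
disc [ 0.6105 -0.3407  0.079 ]
box [[0.652, -0.297, 0.065], [0.659, -0.384, 0.065], [0.567, -0.388, 0.065], [0.558, -0.303, 0.065]] [ 0.60880505 -0.34293741  0.065     ]
side isolator_grip [(0.68, [375.3, 305.7, 39.2, 47.2]), (0.46, [301.0, 233.8, 12.9, 26.9])]
side switchbox [(0.56, [360.2, 308.4, 69.8, 80.1]), (0.28, [254.0, 209.9, 68.9, 90.0])]
side isolator [(0.65, [376.1, 308.9, 39.3, 43.8])]
top isolator_grip [(0.97, [450.3, 238.4, 28.5, 27.4]), (0.53, [248.2, 256.8, 127.8, 32.0])]
top switchbox [(0.72, [433.7, 234.5, 46.9, 46.5])]
top isolator [(0.94, [448.8, 239.1, 33.0, 28.4])]
tray ['top'] [ 0.4742628   0.32765382 -0.31898159] -0.982840800762631
tray ['side'] [ 0.4752097   0.32742632 -0.29271222] -0.9540967423494571
tray ['side', 'top'] [ 0.47492102  0.327159   -0.29948248] -1.9314403794988282
```

View pics/z3.png

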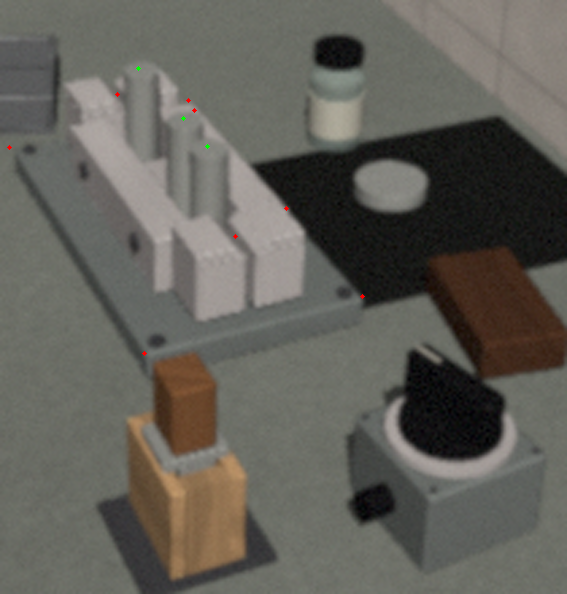

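```bash
cat >> h.py <<'E'
from scipy.spatial.transform import Rotation as Ro
def shift(x,y,z,h):
    s=sense();R=Ro.from_rotvec(s["ee_rot"]).as_matrix();h0=np.degrees(np.arctan2(R[1,0],R[0,0]))
    d=R.T@(np.array([x,y,z])-s["position"]);tw=(h0-h+180)%360-180
    print("t %.1f pos"%s["t"],np.round(s["position"],4),"h0 %.1f"%h0,"shift",np.round(d,4),"twist %.1f"%tw)
def st():
    s=sense();print({k:np.round(s[k],4) for k in("t","position","ft_force","wrist_torque","finger_gap","gripper_force","joint_positions")})
E
python3 -c "
from h import *
shift(.61,-.3425,.2,-72)"
```

```text
t 2.5 pos [0.137  0.5327 0.2107] h0 -14.4 shift [0.6762 0.7297 0.0106] twist 57.6
```

Request:
carry_out([
  [0.34, 0.365, -0.02],
  [0.34, 0.365, -0.02],
  [0.34, 0.365, -0.02],
  [0.34, 0.365, -0.02],
  [0.34, 0.365, -0.02],
  [0.34, 0.365, -0.02],
  [0.34, 0.365, -0.02],
  [0.34, 0.365, -0.02],
  [0.34, 0.365, -0.02],
  [0.34, 0.365, -0.02],
], twist=[58, 58, 58, 58, 58, 58, 58, 58, 58, 58], fingers=[-1, -1, -1, -1, -1, -1, -1, -1, -1, -1])

```text
t: 3.75
position: [0.3753, 0.0943, 0.2307]
ee_rot: [-2.533, 1.858, 0.0]
ft_force: [0.0, 0.6, -0.7]
finger_gap: 0.0852
gripper_force: 0.0
```

```bash
python3 -c "
from h import *
shift(.61,-.3425,.17,-72)"
```

```text
t 3.8 pos [0.3753 0.0943 0.2307] h0 -72.5 shift [ 0.4872 -0.0926  0.0605] twist -0.5
```

Request:
carry_out([
  [0.487, -0.093, 0.06],
  [0.487, -0.093, 0.06],
  [0.487, -0.093, 0.06],
  [0.487, -0.093, 0.06],
  [0.487, -0.093, 0.06],
  [0.487, -0.093, 0.06],
  [0.487, -0.093, 0.06],
  [0.487, -0.093, 0.06],
  [0.487, -0.093, 0.06],
  [0.487, -0.093, 0.06],
], twist=[0, 0, 0, 0, 0, 0, 0, 0, 0, 0], fingers=[-1, -1, -1, -1, -1, -1, -1, -1, -1, -1])

```text
t: 5.0
position: [0.612, -0.3398, 0.17]
ee_rot: [2.537, -1.853, -0.002]
ft_force: [0.5, 0.5, 0.0]
finger_gap: 0.0854
gripper_force: 0.0
```

```bash
python3 -c "
from h import *
shift(.61,-.3425,.088,-72)"
```

```text
t 5.0 pos [ 0.612  -0.3398  0.17  ] h0 -72.3 shift [0.002  0.0027 0.082 ] twist -0.3
```

Request:
carry_out([
  [0.002, 0.003, 0.05],
  [0.002, 0.003, 0.08],
  [0.002, 0.003, 0.08],
  [0.002, 0.003, 0.08],
  [0.002, 0.003, 0.08],
  [0.002, 0.003, 0.08],
  [0.002, 0.003, 0.08],
  [0.002, 0.003, 0.08],
  [0.002, 0.003, 0.08],
  [0.002, 0.003, 0.08],
], twist=[0, 0, 0, 0, 0, 0, 0, 0, 0, 0], fingers=[-1, -1, -1, 0.3, 1, 1, 1, 1, 1, 1], grip_force=40)

```text
t: 6.25
position: [0.6116, -0.344, 0.0921]
ee_rot: [-2.533, 1.853, -0.008]
ft_force: [4.8, 2.4, 1.6]
finger_gap: 0.0157
gripper_force: 39.0
```

```bash
python3 -c "
from h import *
st()"
```

```text
{'t': np.float64(6.25), 'position': array([ 0.6116, -0.344 ,  0.0921]), 'ft_force': array([4.829 , 2.434 , 1.5702]), 'wrist_torque': array([ 0.9418, -1.9019, -0.0066]), 'finger_gap': np.float64(0.0157), 'gripper_force': np.float64(38.9857), 'joint_positions': array([-0.2913,  0.6021,  0.3438, -0.0015, -1.3065,  0.5991])}
```

Request:
carry_out([
  [0, 0, 0],
  [0, 0, 0],
  [0, 0, 0],
  [0, 0, 0],
  [0, 0, 0],
  [0, 0, 0],
  [0, 0, 0],
  [0, 0, 0],
  [0, 0, 0],
  [0, 0, 0],
  [0, 0, 0],
  [0, 0, 0],
], twist=[-8, -16, -24, -32, -40, -48, -56, -64, -70, -75, -79, -79], fingers=[1, 1, 1, 1, 1, 1, 1, 1, 1, 1, 1, 1])

```text
t: 7.75
position: [0.6116, -0.3441, 0.0921]
ee_rot: [3.135, 0.182, 0.01]
ft_force: [5.0, 2.4, 1.4]
finger_gap: 0.0153
gripper_force: 39.1
```

```bash
python3 -c "
from h import *
st();shift(.61,-.3425,.088,8)"
```

```text
{'t': np.float64(7.75), 'position': array([ 0.6116, -0.3441,  0.0921]), 'ft_force': array([5.0082, 2.3662, 1.411 ]), 'wrist_torque': array([ 0.8485, -1.8687, -0.0752]), 'finger_gap': np.float64(0.0153), 'gripper_force': np.float64(39.101), 'joint_positions': array([-2.9140e-01,  6.0210e-01,  3.4390e-01, -1.4000e-03, -1.3065e+00,
        1.9786e+00])}
t 7.8 pos [ 0.6116 -0.3441  0.0921] h0 6.6 shift [-0.0015 -0.0018  0.0041] twist -1.4
```

Request:
carry_out([
  [0, 0, 0],
  [0, 0, 0],
  [0, 0, 0],
  [0, 0, 0],
], twist=[-2, -4, -5, -5], fingers=[1, 1, 1, 1])

```text
t: 8.25
position: [0.6116, -0.3441, 0.0921]
ee_rot: [3.125, 0.315, 0.01]
ft_force: [4.9, 3.0, 1.5]
finger_gap: 0.0156
gripper_force: 42.9
```

```bash
python3 -c "
from h import *
st();shift(.61,-.3425,.088,8)"
```

```text
{'t': np.float64(8.25), 'position': array([ 0.6116, -0.3441,  0.0921]), 'ft_force': array([4.9482, 2.9815, 1.4826]), 'wrist_torque': array([ 0.996 , -1.9136, -0.8877]), 'finger_gap': np.float64(0.0156), 'gripper_force': np.float64(42.9316), 'joint_positions': array([-2.9160e-01,  6.0200e-01,  3.4390e-01, -1.9000e-03, -1.3065e+00,
        2.0640e+00])}
t 8.2 pos [ 0.6116 -0.3441  0.0921] h0 11.5 shift [-0.0013 -0.0019  0.0041] twist 3.5
```

Wrist torque rose to 0.9 N m, so the handle is at its stop. I'll relax, release and rise.

Request:
carry_out([
  [0, 0, 0],
  [0, 0, 0],
  [0, 0, 0],
  [0, 0, 0],
  [0, 0, -0.05],
  [0, 0, -0.1],
  [0, 0, -0.13],
], twist=[3, 3, 3, 3, 3, 3, 3], fingers=[1, 0, -1, -1, -1, -1, -1])

```text
t: 9.12
position: [0.609, -0.3452, 0.2241]
ee_rot: [3.131, 0.235, 0.005]
ft_force: [0.5, -0.2, 0.2]
finger_gap: 0.0853
gripper_force: 0.0
```

```bash
python3 - <<'E'
from h import *
st();shift(.4457,-.3029,.21,-89)
im=cams.read_camera("side");cv2.imwrite("pics/b.png",cv2.resize(im[250:410,250:450],None,fx=3,fy=3))
E
```

```text
{'t': np.float64(9.125), 'position': array([ 0.609 , -0.3452,  0.2241]), 'ft_force': array([ 0.4831, -0.1574,  0.1911]), 'wrist_torque': array([-0.0031, -0.0987,  0.0215]), 'finger_gap': np.float64(0.0853), 'gripper_force': np.float64(0.0), 'joint_positions': array([-2.9270e-01,  5.7010e-01,  6.2030e-01,  1.0000e-03, -1.6173e+00,
        2.0132e+00])}
t 9.1 pos [ 0.609  -0.3452  0.2241] h0 8.6 shift [-0.1552 -0.0662  0.0135] twist 97.6
```

View pics/b.png

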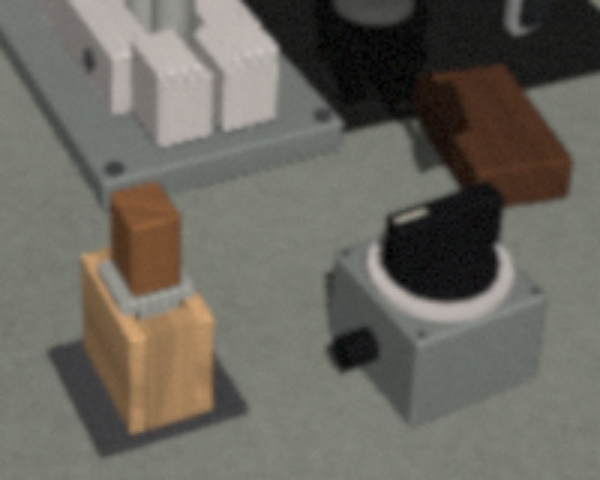

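The handle bar now lies along the box's x with the white mark toward the robot, at crop (405,215), so it is OFF. Next is the wedge.

Request:
carry_out([
  [-0.02, -0.01, 0],
  [-0.05, -0.02, 0],
  [-0.1, -0.04, 0],
  [-0.155, -0.066, 0.013],
  [-0.155, -0.066, 0.013],
  [-0.155, -0.066, 0.013],
  [-0.155, -0.066, 0.013],
  [-0.155, -0.066, 0.013],
  [-0.155, -0.066, 0.013],
  [-0.155, -0.066, 0.013],
  [-0.155, -0.066, 0.013],
], twist=[10, 20, 30, 40, 50, 60, 70, 80, 90, 97.6, 97.6], fingers=[-1, -1, -1, -1, -1, -1, -1, -1, -1, -1, -1])

```text
t: 10.55
position: [0.4454, -0.3024, 0.2075]
ee_rot: [2.242, -2.201, -0.001]
ft_force: [0.5, -0.5, 0.4]
finger_gap: 0.0854
gripper_force: 0.0
```

```bash
python3 - <<'E'
from h import *
T=(np.array([249.5,455.5])+.5)/5-.5+[400,225]
print(tri(np.array([298.3,317.3]),T),onz("side",(298.3,317.3),.133))
shift(.4457,-.3029,.097,-89)
E
```

```text
[ 0.4463584  -0.30328604  0.1326202 ] [ 0.44652857 -0.30376836  0.133     ]
t 10.6 pos [ 0.4454 -0.3024  0.2075] h0 -89.0 shift [ 0.0005 -0.0004  0.1105] twist 0.0
```

Request:
carry_out([
  [0.001, -0.001, 0.05],
  [0.001, -0.001, 0.1],
  [0.001, -0.001, 0.113],
  [0.001, -0.001, 0.113],
  [0.001, -0.001, 0.113],
  [0.001, -0.001, 0.113],
  [0.001, -0.001, 0.113],
  [0.001, -0.001, 0.113],
  [0.001, -0.001, 0.113],
  [0.001, -0.001, 0.113],
], twist=[0, 0, 0, 0, 0, 0, 0, 0, 0, 0], fingers=[-1, -1, -1, -1, 0, 1, 1, 1, 1, 1], grip_force=110)

```text
t: 11.8
position: [0.4469, -0.3038, 0.096]
ee_rot: [2.241, -2.202, 0.003]
ft_force: [-2.3, 0.8, 6.4]
finger_gap: 0.0275
gripper_force: 109.3
```

```bash
python3 - <<'E'
from h import *
st();shift(.4457,-.3029,.25,-89)
E
```

```text
{'t': np.float64(11.8), 'position': array([ 0.4469, -0.3038,  0.096 ]), 'ft_force': array([-2.3088,  0.7807,  6.3651]), 'wrist_torque': array([0.3174, 0.6787, 0.0271]), 'finger_gap': np.float64(0.0275), 'gripper_force': np.float64(109.2732), 'joint_positions': array([-3.0670e-01,  2.9820e-01, -1.3250e-01,  9.0000e-04, -1.1386e+00,
        3.2370e-01])}
t 11.8 pos [ 0.4469 -0.3038  0.096 ] h0 -89.0 shift [-0.0008  0.001  -0.154 ] twist -0.0
```

Request:
carry_out([
  [0, 0, -0.03],
  [0, 0, -0.06],
  [0, 0, -0.1],
  [0, 0, -0.14],
  [0, 0, -0.15],
], twist=[0, 0, 0, 0, 0], fingers=[1, 1, 1, 1, 1])

```text
t: 12.42
position: [0.4476, -0.3038, 0.247]
ee_rot: [-2.239, 2.201, -0.006]
ft_force: [-0.7, 0.0, -3.7]
finger_gap: 0.0272
gripper_force: 109.5
```

```bash
python3 - <<'E'
from h import *
st();shift(.563,-.1006,.2,-87.8)
E
```

```text
{'t': np.float64(12.425), 'position': array([ 0.4476, -0.3038,  0.247 ]), 'ft_force': array([-0.7262,  0.0291, -3.7076]), 'wrist_torque': array([ 0.0106, -0.0248,  0.0074]), 'finger_gap': np.float64(0.0272), 'gripper_force': np.float64(109.473), 'joint_positions': array([-3.0660e-01,  2.2620e-01,  1.6140e-01,  2.0000e-04, -1.5017e+00,
        3.2370e-01])}
t 12.4 pos [ 0.4476 -0.3038  0.247 ] h0 -89.0 shift [-0.2012 -0.1187  0.0472] twist -1.2
```

Request:
carry_out([
  [-0.05, -0.03, 0.01],
  [-0.1, -0.06, 0.02],
  [-0.15, -0.09, 0.03],
  [-0.201, -0.119, 0.047],
  [-0.201, -0.119, 0.047],
  [-0.201, -0.119, 0.047],
  [-0.201, -0.119, 0.047],
], twist=[0, 0, 0, -1.2, -1.2, -1.2, -1.2], fingers=[1, 1, 1, 1, 1, 1, 1])

```text
t: 13.3
position: [0.5618, -0.1013, 0.1976]
ee_rot: [2.262, -2.18, -0.0]
ft_force: [0.2, -0.7, -2.6]
finger_gap: 0.0273
gripper_force: 109.5
```

```bash
python3 - <<'E'
from h import *
st();shift(.563,-.1006,.2,-87.8)
a=cams.read_camera("top");b=cams.read_camera("side")
A=cv2.resize(a[215:315,300:400],(500,500),interpolation=2);B=cv2.resize(b[190:290,265:365],(500,500)[::-1],interpolation=2)
cv2.imwrite("pics/c.png",cv2.resize(np.hstack([A,B]),(800,400)))
E
```

```text
{'t': np.float64(13.3), 'position': array([ 0.5618, -0.1013,  0.1976]), 'ft_force': array([ 0.1629, -0.7122, -2.5913]), 'wrist_torque': array([-0.0708,  0.0219,  0.0105]), 'finger_gap': np.float64(0.0273), 'gripper_force': np.float64(109.489), 'joint_positions': array([ 0.0955,  0.3007,  0.1372,  0.    , -1.4076, -0.0589])}
t 13.3 pos [ 0.5618 -0.1013  0.1976] h0 -87.9 shift [-0.0006 -0.0012 -0.0024] twist -0.1
```

View pics/c.png

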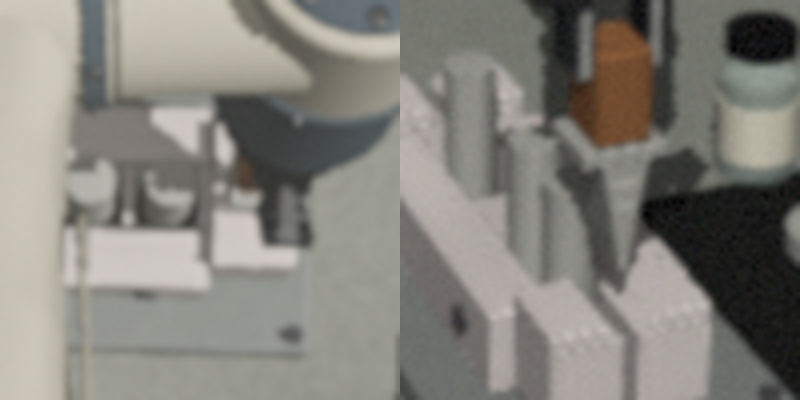

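The side view shows the wedge above the right notch and square to it, tip at about (625,285) in the crop.

Request:
carry_out([
  [0, 0, 0.02],
  [0, 0, 0.035],
  [0, 0, 0.04],
  [0, 0, 0.044],
  [0, 0, 0.044],
], twist=[0, 0, 0, 0, 0], fingers=[1, 1, 1, 1, 1])

```text
t: 14.02
position: [0.5634, -0.1004, 0.1542]
ee_rot: [-2.262, 2.178, -0.003]
ft_force: [4.6, -0.2, -3.3]
finger_gap: 0.0273
gripper_force: 109.5
```

```bash
python3 -c "
from h import *
st()"
```

```text
{'t': np.float64(14.025), 'position': array([ 0.5634, -0.1004,  0.1542]), 'ft_force': array([ 4.5843, -0.2428, -3.2553]), 'wrist_torque': array([-0.1945, -2.061 , -0.028 ]), 'finger_gap': np.float64(0.0273), 'gripper_force': np.float64(109.5124), 'joint_positions': array([ 9.7100e-02,  3.1930e-01,  5.2200e-02,  3.0000e-04, -1.3011e+00,
       -5.9100e-02])}
```

Request:
carry_out([
  [0, -0.002, 0.001],
  [0, -0.0025, 0.004],
  [0, -0.0023, 0.007],
  [0, -0.002, 0.01],
  [0, -0.0015, 0.013],
  [0, -0.001, 0.016],
  [0, -0.001, 0.016],
], twist=[0, 0, 0, 0, 0, 0, 0], fingers=[1, 1, 1, 1, 1, 1, 1])

```text
t: 14.9
position: [0.564, -0.101, 0.1402]
ee_rot: [-2.263, 2.178, -0.005]
ft_force: [-0.7, 0.9, 10.4]
finger_gap: 0.0277
gripper_force: 111.2
```

```bash
python3 -c "
from h import *
st()"
```

```text
{'t': np.float64(14.9), 'position': array([ 0.564 , -0.101 ,  0.1402]), 'ft_force': array([-0.6857,  0.9119, 10.4339]), 'wrist_torque': array([ 0.1529,  0.1395, -0.0951]), 'finger_gap': np.float64(0.0277), 'gripper_force': np.float64(111.2252), 'joint_positions': array([ 0.0969,  0.3273,  0.0269,  0.002 , -1.2672, -0.0591])}
```

Request:
carry_out([
  [0, 0.001, -0.02],
  [0, 0.002, -0.05],
  [0, 0.002, -0.09],
  [0, 0.002, -0.1],
  [0, 0.002, -0.1],
], twist=[0, 0, 0, 0, 0], fingers=[1, 1, 1, 1, 1])

```text
t: 15.52
position: [0.5606, -0.1001, 0.2368]
ee_rot: [2.263, -2.179, -0.003]
ft_force: [0.6, -0.6, -3.8]
finger_gap: 0.0271
gripper_force: 110.1
```

```bash
python3 -c "
from h import *
st();shift(.5555,.149,.24,-87.8)"
```

```text
{'t': np.float64(15.525), 'position': array([ 0.5606, -0.1001,  0.2368]), 'ft_force': array([ 0.5744, -0.5523, -3.7858]), 'wrist_torque': array([ 0.0041,  0.0697, -0.0061]), 'finger_gap': np.float64(0.0271), 'gripper_force': np.float64(110.128), 'joint_positions': array([ 9.7100e-02,  2.9030e-01,  2.2160e-01, -1.0000e-03, -1.5038e+00,
       -5.9200e-02])}
t 15.5 pos [ 0.5606 -0.1001  0.2368] h0 -87.8 shift [-0.2491 -0.0043 -0.003 ] twist -0.0
```

Request:
carry_out([
  [-0.06, -0.001, -0.003],
  [-0.12, -0.002, -0.003],
  [-0.18, -0.003, -0.003],
  [-0.23, -0.004, -0.003],
  [-0.249, -0.004, 0],
  [-0.249, -0.004, 0.03],
  [-0.249, -0.004, 0.05],
  [-0.249, -0.004, 0.05],
], twist=[0, 0, 0, 0, 0, 0, 0, 0], fingers=[1, 1, 1, 1, 1, 1, 1, 1])

```text
t: 16.52
position: [0.5539, 0.1473, 0.1844]
ee_rot: [2.258, -2.175, -0.004]
ft_force: [0.8, -0.7, -2.1]
finger_gap: 0.0274
gripper_force: 109.8
```

```bash
python3 - <<'E'
from h import *
st();shift(.5555,.149,.154,-87.8)
b=cams.read_camera("side")
cv2.imwrite("pics/d.png",cv2.resize(b[150:280,235:365],(520,520),interpolation=2))
E
```

```text
{'t': np.float64(16.525), 'position': array([0.5539, 0.1473, 0.1844]), 'ft_force': array([ 0.8022, -0.741 , -2.1094]), 'wrist_torque': array([-0.0373, -0.0321,  0.017 ]), 'finger_gap': np.float64(0.0274), 'gripper_force': np.float64(109.7763), 'joint_positions': array([ 5.322e-01,  3.148e-01,  1.239e-01, -9.000e-04, -1.387e+00,
       -4.947e-01])}
t 16.5 pos [0.5539 0.1473 0.1844] h0 -87.9 shift [-0.0017 -0.0019  0.0304] twist -0.1
```

View pics/d.png

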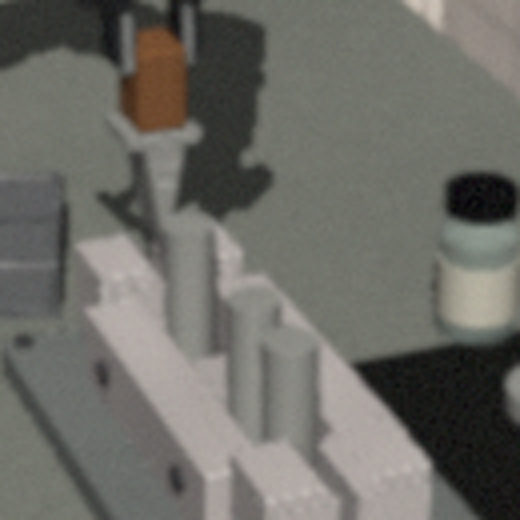

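The wedge is over the left notch with its tip at about (158,250), behind the specimen. I'll go on down.

Request:
carry_out([
  [-0.001, -0.002, 0.01],
  [-0.001, -0.002, 0.02],
  [-0.001, -0.002, 0.027],
  [-0.001, -0.002, 0.032],
  [-0.001, -0.002, 0.032],
], twist=[0, 0, 0, 0, 0], fingers=[1, 1, 1, 1, 1])

```text
t: 17.2
position: [0.5576, 0.1495, 0.1553]
ee_rot: [2.263, -2.178, -0.0]
ft_force: [0.4, -0.1, -2.4]
finger_gap: 0.0276
gripper_force: 110.0
```

```bash
python3 -c "
from h import *
st()"
```

```text
{'t': np.float64(17.2), 'position': array([0.5576, 0.1495, 0.1553]), 'ft_force': array([ 0.36  , -0.0641, -2.3762]), 'wrist_torque': array([-0.0588,  0.0368,  0.012 ]), 'finger_gap': np.float64(0.0276), 'gripper_force': np.float64(110.0122), 'joint_positions': array([ 0.5327,  0.3307,  0.0717, -0.    , -1.3125, -0.4948])}
```

Request:
carry_out([
  [0, 0.002, 0.004],
  [0, 0.002, 0.008],
  [0, 0.0025, 0.011],
  [0, 0.003, 0.014],
  [0, 0.0035, 0.017],
  [0, 0.004, 0.02],
  [0, 0.0045, 0.023],
  [0, 0.0048, 0.025],
  [0, 0.0048, 0.025],
], twist=[0, 0, 0, 0, 0, 0, 0, 0, 0], fingers=[1, 1, 1, 1, 1, 1, 1, 1, 1])

```text
t: 18.32
position: [0.5543, 0.1496, 0.1341]
ee_rot: [-2.261, 2.175, -0.005]
ft_force: [-2.2, -0.5, 11.6]
finger_gap: 0.028
gripper_force: 111.8
```

```bash
python3 -c "
from h import *
st()"
```

```text
{'t': np.float64(18.325), 'position': array([0.5543, 0.1496, 0.1341]), 'ft_force': array([-2.2455, -0.5347, 11.5862]), 'wrist_torque': array([-0.0143,  1.1844,  0.0147]), 'finger_gap': np.float64(0.028), 'gripper_force': np.float64(111.8431), 'joint_positions': array([ 0.5371,  0.3321,  0.0176,  0.0019, -1.2516, -0.4989])}
```

Request:
carry_out([
  [0, 0, -0.02],
  [0, -0.001, -0.05],
  [0, -0.001, -0.09],
  [0, -0.002, -0.105],
  [0.06, -0.004, -0.105],
  [0.12, -0.006, -0.105],
  [0.18, -0.008, -0.105],
  [0.23, -0.01, -0.105],
  [0.25, -0.01, -0.105],
  [0.25, -0.01, -0.08],
  [0.25, -0.01, -0.05],
  [0.25, -0.01, -0.05],
], twist=[0, 0, 0, 0, 0, 0, 0, 0, 0, 0, 0, 0], fingers=[1, 1, 1, 1, 1, 1, 1, 1, 1, 1, 1, 1])

```text
t: 19.82
position: [0.5703, -0.0993, 0.1773]
ee_rot: [2.26, -2.176, -0.009]
ft_force: [0.5, 0.5, -2.2]
finger_gap: 0.0274
gripper_force: 110.0
```

```bash
python3 -c "
from h import *
st();shift(.564,-.101,.145,-87.8)"
```

```text
{'t': np.float64(19.825), 'position': array([ 0.5703, -0.0993,  0.1773]), 'ft_force': array([ 0.5405,  0.5024, -2.2327]), 'wrist_torque': array([-0.036 , -0.0242, -0.0135]), 'finger_gap': np.float64(0.0274), 'gripper_force': np.float64(110.0274), 'joint_positions': array([ 0.0966,  0.3291,  0.1263, -0.0016, -1.3752, -0.0582])}
t 19.8 pos [ 0.5703 -0.0993  0.1773] h0 -87.8 shift [0.0015 0.0061 0.0324] twist -0.0
```

Request:
carry_out([
  [0, 0.005, 0],
  [0, 0.005, 0.01],
  [0, 0.005, 0.02],
  [0, 0.005, 0.026],
  [0, 0.005, 0.026],
  [0, 0.005, 0.026],
], twist=[0, 0, 0, 0, 0, 0], fingers=[1, 1, 1, 1, 1, 1])

```text
t: 20.58
position: [0.5669, -0.1002, 0.1544]
ee_rot: [2.262, -2.178, -0.002]
ft_force: [-1.6, -0.8, -3.5]
finger_gap: 0.0271
gripper_force: 110.2
```

```bash
python3 -c "
from h import *
st();shift(.5613,-.101,.125,-87.8)"
```

```text
{'t': np.float64(20.575), 'position': array([ 0.5669, -0.1002,  0.1544]), 'ft_force': array([-1.5562, -0.7882, -3.5448]), 'wrist_torque': array([-0.0137,  0.997 , -0.0013]), 'finger_gap': np.float64(0.0271), 'gripper_force': np.float64(110.1829), 'joint_positions': array([ 9.6400e-02,  3.2870e-01,  6.6500e-02, -2.0000e-04, -1.3101e+00,
       -5.8500e-02])}
t 20.6 pos [ 0.5669 -0.1002  0.1544] h0 -87.8 shift [0.0006 0.0055 0.0294] twist -0.0
```

Request:
carry_out([
  [0, 0.003, 0.004],
  [0, 0.003, 0.009],
  [0, 0.003, 0.013],
  [0, 0.0035, 0.016],
  [0, 0.004, 0.019],
  [0, 0.0045, 0.022],
  [0, 0.005, 0.025],
  [0, 0.0055, 0.028],
  [0, 0.006, 0.031],
  [0, 0.006, 0.032],
  [0, 0.006, 0.032],
], twist=[0, 0, 0, 0, 0, 0, 0, 0, 0, 0, 0], fingers=[1, 1, 1, 1, 1, 1, 1, 1, 1, 1, 1])

```text
t: 21.95
position: [0.5619, -0.1017, 0.1264]
ee_rot: [-2.264, 2.178, -0.007]
ft_force: [-6.9, -0.5, 14.6]
finger_gap: 0.0273
gripper_force: 112.6
```

```bash
python3 -c "
from h import *
st()"
```

```text
{'t': np.float64(21.95), 'position': array([ 0.5619, -0.1017,  0.1264]), 'ft_force': array([-6.9212, -0.5344, 14.6197]), 'wrist_torque': array([-0.151 ,  2.9151, -0.1218]), 'finger_gap': np.float64(0.0273), 'gripper_force': np.float64(112.6385), 'joint_positions': array([ 0.0968,  0.3319, -0.0034,  0.0033, -1.2326, -0.0594])}
```

Request:
carry_out([
  [0, 0, -0.02],
  [0, 0, -0.05],
  [0, 0, -0.09],
  [0, 0, -0.112],
  [-0.06, 0, -0.112],
  [-0.12, 0, -0.112],
  [-0.18, 0, -0.112],
  [-0.23, 0, -0.112],
  [-0.25, 0, -0.112],
  [-0.25, 0, -0.09],
  [-0.25, 0, -0.06],
  [-0.25, 0, -0.06],
], twist=[0, 0, 0, 0, 0, 0, 0, 0, 0, 0, 0, 0], fingers=[1, 1, 1, 1, 1, 1, 1, 1, 1, 1, 1, 1])

```text
t: 23.45
position: [0.5505, 0.1485, 0.1803]
ee_rot: [2.259, -2.176, -0.003]
ft_force: [0.4, -0.0, -2.3]
finger_gap: 0.0275
gripper_force: 110.1
```

Request:
carry_out([
  [0, 0, 0.01],
  [0, 0, 0.02],
  [0, 0, 0.03],
  [0, 0, 0.03],
], twist=[0, 0, 0, 0], fingers=[1, 1, 1, 1])

```text
t: 23.95
position: [0.5519, 0.1492, 0.152]
ee_rot: [2.262, -2.178, -0.0]
ft_force: [0.8, 0.2, -2.7]
finger_gap: 0.0277
gripper_force: 110.4
```

```bash
python3 -c "
from h import *
st();shift(.5514,.149,.1176,-87.8)"
```

```text
{'t': np.float64(23.95), 'position': array([0.5519, 0.1492, 0.152 ]), 'ft_force': array([ 0.7562,  0.1583, -2.6729]), 'wrist_torque': array([ 0.0166, -0.046 ,  0.0155]), 'finger_gap': np.float64(0.0277), 'gripper_force': np.float64(110.3962), 'joint_positions': array([ 5.376e-01,  3.218e-01,  5.020e-02,  1.000e-04, -1.300e+00,
       -4.998e-01])}
t 23.9 pos [0.5519 0.1492 0.152 ] h0 -87.8 shift [0.0002 0.0005 0.0344] twist -0.0
```

Request:
carry_out([
  [0, -0.002, 0.006],
  [0, -0.003, 0.012],
  [0, -0.003, 0.017],
  [0, -0.002, 0.021],
  [0, -0.0015, 0.024],
  [0, -0.001, 0.027],
  [0, -0.0005, 0.03],
  [0, 0, 0.033],
  [0, 0.0005, 0.036],
  [0, 0.001, 0.038],
  [0, 0.001, 0.038],
], twist=[0, 0, 0, 0, 0, 0, 0, 0, 0, 0, 0], fingers=[1, 1, 1, 1, 1, 1, 1, 1, 1, 1, 1])

```text
t: 25.32
position: [0.5517, 0.1494, 0.1184]
ee_rot: [-2.262, 2.176, -0.004]
ft_force: [-7.2, -0.0, 14.4]
finger_gap: 0.0273
gripper_force: 112.8
```

```bash
python3 -c "
from h import *
st()"
```

```text
{'t': np.float64(25.325), 'position': array([0.5517, 0.1494, 0.1184]), 'ft_force': array([-7.16000e+00, -1.40000e-03,  1.44394e+01]), 'wrist_torque': array([-0.135 ,  2.9539,  0.0048]), 'finger_gap': np.float64(0.0273), 'gripper_force': np.float64(112.7825), 'joint_positions': array([ 0.5391,  0.3377, -0.0154,  0.0017, -1.2139, -0.5007])}
```

Request:
carry_out([
  [0, 0, -0.02],
  [0, 0, -0.05],
  [0, 0, -0.09],
  [0, 0, -0.12],
  [0.06, 0, -0.12],
  [0.12, 0, -0.12],
  [0.18, 0, -0.12],
  [0.23, 0, -0.12],
  [0.251, 0, -0.12],
  [0.251, 0, -0.09],
  [0.251, 0, -0.065],
  [0.251, 0, -0.065],
], twist=[0, 0, 0, 0, 0, 0, 0, 0, 0, 0, 0, 0], fingers=[1, 1, 1, 1, 1, 1, 1, 1, 1, 1, 1, 1])

```text
t: 26.82
position: [0.559, -0.1014, 0.1776]
ee_rot: [2.261, -2.177, -0.005]
ft_force: [0.3, 0.1, -2.7]
finger_gap: 0.0275
gripper_force: 110.3
```

Request:
carry_out([
  [0, 0, 0.01],
  [0, 0, 0.02],
  [0, 0, 0.03],
  [0, 0, 0.03],
], twist=[0, 0, 0, 0], fingers=[1, 1, 1, 1])

```text
t: 27.32
position: [0.5599, -0.1014, 0.1487]
ee_rot: [2.262, -2.178, -0.002]
ft_force: [0.7, -1.2, -1.8]
finger_gap: 0.0272
gripper_force: 110.6
```

```bash
python3 -c "
from h import *
st();shift(.5593,-.1008,.1118,-87.8)"
```

```text
{'t': np.float64(27.325), 'position': array([ 0.5599, -0.1014,  0.1487]), 'ft_force': array([ 0.6655, -1.1841, -1.7755]), 'wrist_torque': array([-0.0307, -0.0213,  0.011 ]), 'finger_gap': np.float64(0.0272), 'gripper_force': np.float64(110.5521), 'joint_positions': array([ 9.5600e-02,  3.1910e-01,  3.8000e-02, -2.0000e-04, -1.2916e+00,
       -5.7600e-02])}
t 27.3 pos [ 0.5599 -0.1014  0.1487] h0 -87.8 shift [-0.0006  0.0005  0.0369] twist -0.0
```

Request:
carry_out([
  [0, -0.002, 0.008],
  [0, -0.002, 0.016],
  [0, -0.002, 0.021],
  [0, -0.0015, 0.024],
  [0, -0.001, 0.027],
  [0, -0.0005, 0.03],
  [0, 0, 0.033],
  [0, 0.0005, 0.036],
  [0, 0.001, 0.039],
  [0, 0.001, 0.039],
  [0, 0.001, 0.039],
], twist=[0, 0, 0, 0, 0, 0, 0, 0, 0, 0, 0], fingers=[1, 1, 1, 1, 1, 1, 1, 1, 1, 1, 1])

```text
t: 28.7
position: [0.5596, -0.1028, 0.1145]
ee_rot: [2.264, -2.178, 0.006]
ft_force: [-8.0, 0.9, 15.7]
finger_gap: 0.0275
gripper_force: 113.0
```

```bash
python3 -c "
from h import *
st()"
```

```text
{'t': np.float64(28.7), 'position': array([ 0.5596, -0.1028,  0.1145]), 'ft_force': array([-8.0483,  0.8915, 15.6954]), 'wrist_torque': array([-0.0406,  3.2018, -0.1239]), 'finger_gap': np.float64(0.0275), 'gripper_force': np.float64(113.0157), 'joint_positions': array([ 0.0952,  0.3364, -0.0286,  0.0033, -1.2035, -0.0578])}
```

Request:
carry_out([
  [0, 0.0003, 0.002],
  [0, 0.0005, 0.003],
  [0, 0.0005, 0.003],
], twist=[0, 0, 0], fingers=[1, 1, 1])

```text
t: 29.08
position: [0.559, -0.1029, 0.1114]
ee_rot: [2.263, -2.178, 0.006]
ft_force: [-7.1, -0.1, 16.0]
finger_gap: 0.0276
gripper_force: 113.1
```

Request:
carry_out([
  [0, 0, -0.02],
  [0, 0, -0.05],
  [0, 0, -0.09],
  [0, 0, -0.123],
  [-0.06, 0, -0.123],
  [-0.12, 0, -0.123],
  [-0.18, 0, -0.123],
  [-0.23, 0, -0.123],
  [-0.251, 0, -0.123],
  [-0.251, 0, -0.09],
  [-0.251, 0, -0.065],
  [-0.251, 0, -0.065],
], twist=[0, 0, 0, 0, 0, 0, 0, 0, 0, 0, 0, 0], fingers=[1, 1, 1, 1, 1, 1, 1, 1, 1, 1, 1, 1])

```text
t: 30.58
position: [0.5483, 0.1484, 0.1707]
ee_rot: [2.259, -2.177, -0.003]
ft_force: [-0.4, -0.5, -2.1]
finger_gap: 0.0273
gripper_force: 110.3
```

Request:
carry_out([
  [0, 0, 0.01],
  [0, 0, 0.02],
  [0, 0, 0.03],
  [0, 0, 0.03],
], twist=[0, 0, 0, 0], fingers=[1, 1, 1, 1])

```text
t: 31.08
position: [0.5489, 0.149, 0.1417]
ee_rot: [2.262, -2.178, -0.001]
ft_force: [-0.3, -0.0, -3.0]
finger_gap: 0.0272
gripper_force: 110.6
```

```bash
python3 -c "
from h import *
st();shift(.5506,.149,.112,-87.8)"
```

```text
{'t': np.float64(31.075), 'position': array([0.5489, 0.149 , 0.1417]), 'ft_force': array([-0.3143, -0.0068, -3.0047]), 'wrist_torque': array([0.0099, 0.0281, 0.0127]), 'finger_gap': np.float64(0.0272), 'gripper_force': np.float64(110.5734), 'joint_positions': array([ 5.3990e-01,  3.2250e-01,  2.4600e-02, -3.0000e-04, -1.2748e+00,
       -5.0200e-01])}
t 31.1 pos [0.5489 0.149  0.1417] h0 -87.8 shift [ 0.0001 -0.0018  0.0297] twist -0.0
```

Request:
carry_out([
  [0, -0.003, 0.006],
  [0, -0.004, 0.012],
  [0, -0.0035, 0.016],
  [0, -0.003, 0.02],
  [0, -0.0025, 0.023],
  [0, -0.002, 0.026],
  [0, -0.0015, 0.029],
  [0, -0.001, 0.032],
  [0, -0.0005, 0.034],
  [0, -0.0005, 0.034],
  [0, -0.0005, 0.034],
], twist=[0, 0, 0, 0, 0, 0, 0, 0, 0, 0, 0], fingers=[1, 1, 1, 1, 1, 1, 1, 1, 1, 1, 1])

```text
t: 32.45
position: [0.5506, 0.1493, 0.1122]
ee_rot: [-2.262, 2.176, -0.003]
ft_force: [-9.9, -0.1, 16.6]
finger_gap: 0.0273
gripper_force: 113.1
```

```bash
python3 -c "
from h import *
st()"
```

```text
{'t': np.float64(32.45), 'position': array([0.5506, 0.1493, 0.1122]), 'ft_force': array([-9.8943, -0.0614, 16.5807]), 'wrist_torque': array([-0.1359,  3.5725, -0.046 ]), 'finger_gap': np.float64(0.0273), 'gripper_force': np.float64(113.1211), 'joint_positions': array([ 0.5399,  0.3403, -0.0281,  0.0015, -1.1992, -0.5016])}
```

Request:
carry_out([
  [0, 0, -0.02],
  [0, 0, -0.05],
  [0, 0, -0.09],
  [0, 0, -0.14],
  [0.06, 0, -0.14],
  [0.12, 0.02, -0.14],
  [0.18, 0.05, -0.14],
  [0.24, 0.08, -0.14],
  [0.3, 0.1, -0.14],
  [0.36, 0.11, -0.14],
  [0.42, 0.115, -0.14],
  [0.45, 0.115, -0.14],
], twist=[0, 0, 0, 0, 0, 0, 0, 0, 0, 0, 0, 0], fingers=[1, 1, 1, 1, 1, 1, 1, 1, 1, 1, 1, 1])

```text
t: 33.95
position: [0.4517, -0.3077, 0.2487]
ee_rot: [-2.261, 2.181, -0.002]
ft_force: [1.7, 1.3, -3.5]
finger_gap: 0.0273
gripper_force: 110.6
```

```bash
python3 - <<'E'
from h import *
st();shift(.4469,-.3038,.215,-89)
a=cams.read_camera("top")
cv2.imwrite("pics/e_full.png",a);cv2.imwrite("pics/e.png",cv2.resize(a[225:310,235:395],None,fx=5,fy=5,interpolation=cv2.INTER_CUBIC))
E
```

```text
{'t': np.float64(33.95), 'position': array([ 0.4517, -0.3077,  0.2487]), 'ft_force': array([ 1.6774,  1.2736, -3.4908]), 'wrist_torque': array([ 0.202 , -0.1518,  0.0085]), 'finger_gap': np.float64(0.0273), 'gripper_force': np.float64(110.6463), 'joint_positions': array([-3.1110e-01,  2.3960e-01,  1.8280e-01,  6.0000e-04, -1.5126e+00,
        3.4670e-01])}
t 34.0 pos [ 0.4517 -0.3077  0.2487] h0 -88.0 shift [-0.0041  0.0047  0.0337] twist 1.0
```

View pics/e.png

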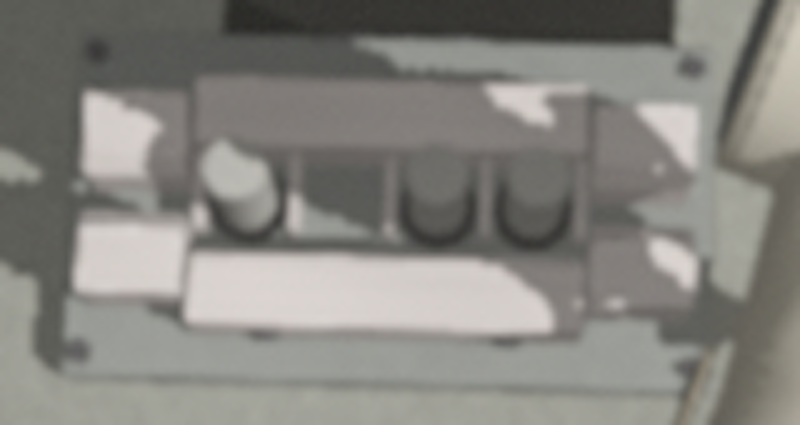

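Both ends are open evenly: the loose half's outer edge moved from row 303 to 328 on the left and from 312 to 337 on the right, about 11.5 mm. Next I'll return the wedge.

Request:
carry_out([
  [-0.003, 0.004, 0.034],
  [-0.003, 0.004, 0.034],
  [-0.003, 0.004, 0.034],
  [-0.003, 0.004, 0.034],
], twist=[1, 1, 1, 1], fingers=[1, 1, 1, 1])

```text
t: 34.5
position: [0.449, -0.3021, 0.2163]
ee_rot: [-2.244, 2.197, -0.005]
ft_force: [-0.5, -0.4, -3.0]
finger_gap: 0.0272
gripper_force: 110.5
```

```bash
python3 -c "
from h import *
st();shift(.4469,-.3038,.098,-89)"
```

```text
{'t': np.float64(34.5), 'position': array([ 0.449 , -0.3021,  0.2163]), 'ft_force': array([-0.5065, -0.395 , -3.0272]), 'wrist_torque': array([ 0.0095,  0.0196, -0.0342]), 'finger_gap': np.float64(0.0272), 'gripper_force': np.float64(110.4995), 'joint_positions': array([-3.024e-01,  2.337e-01,  9.400e-02,  7.000e-04, -1.428e+00,
        3.237e-01])}
t 34.5 pos [ 0.449  -0.3021  0.2163] h0 -88.8 shift [0.0014 0.0025 0.1183] twist 0.2
```

Request:
carry_out([
  [0.001, 0.002, 0.03],
  [0.001, 0.002, 0.06],
  [0.001, 0.002, 0.085],
  [0.001, 0.002, 0.1],
  [0.001, 0.002, 0.11],
  [0.001, 0.002, 0.116],
  [0.001, 0.002, 0.116],
], twist=[0.2, 0.2, 0.2, 0.2, 0.2, 0.2, 0.2], fingers=[1, 1, 1, 1, 1, 1, 1])

```text
t: 35.38
position: [0.4462, -0.303, 0.0989]
ee_rot: [2.24, -2.202, 0.0]
ft_force: [0.6, -0.5, -2.4]
finger_gap: 0.0274
gripper_force: 110.6
```

```bash
python3 -c "
from h import *
st();shift(.4469,-.3038,.096,-89)"
```

```text
{'t': np.float64(35.375), 'position': array([ 0.4462, -0.303 ,  0.0989]), 'ft_force': array([ 0.5963, -0.5484, -2.4364]), 'wrist_torque': array([-0.0636,  0.0411, -0.008 ]), 'finger_gap': np.float64(0.0274), 'gripper_force': np.float64(110.6324), 'joint_positions': array([-3.0610e-01,  2.9490e-01, -1.2900e-01,  2.0000e-04, -1.1466e+00,
        3.2310e-01])}
t 35.4 pos [ 0.4462 -0.303   0.0989] h0 -89.0 shift [ 0.0008 -0.0007  0.0029] twist -0.0
```

Clear pocket entry, no contact force. I'll lower it the last 3 mm and release.

Request:
carry_out([
  [0, -0.0005, 0.002],
  [0, -0.0005, 0.003],
  [0, -0.0005, 0.003],
  [0, -0.0005, 0.003],
  [0, -0.0005, 0.003],
  [0, -0.0005, 0.003],
  [0, -0.0005, -0.03],
  [0, -0.0005, -0.08],
  [0, -0.0005, -0.13],
  [0, -0.0005, -0.15],
  [0, -0.0005, -0.15],
], twist=[0, 0, 0, 0, 0, 0, 0, 0, 0, 0, 0], fingers=[1, 1, 0.2, -0.5, -1, -1, -1, -1, -1, -1, -1])

```text
t: 36.75
position: [0.4473, -0.3033, 0.2505]
ee_rot: [-2.239, 2.201, -0.006]
ft_force: [0.5, -1.0, -1.0]
finger_gap: 0.0853
gripper_force: 0.0
```

```bash
python3 - <<'E'
from h import *
st();shift(.5638,-.049,.25,-87.8)
for c in M:
    im=cams.read_camera(c);cv2.imwrite(f"pics/f_{c}.png",im)
    for d in cams.silhouettes(c,"spec0")[:4]:print(c,round(d["score"],2),np.round(d["box"],1))
    for n in("wedge_grip","tray"):print(n,[(round(d["score"],2),np.round(d["location"],1)) for d in cams.place_of(c,n)[:2]])
E
```

```text
{'t': np.float64(36.75), 'position': array([ 0.4473, -0.3033,  0.2505]), 'ft_force': array([ 0.4521, -1.0058, -1.017 ]), 'wrist_torque': array([ 0.0061, -0.0358, -0.0228]), 'finger_gap': np.float64(0.0853), 'gripper_force': np.float64(0.0), 'joint_positions': array([-3.0580e-01,  2.2510e-01,  1.6850e-01,  3.0000e-04, -1.5103e+00,
        3.2280e-01])}
t 36.8 pos [ 0.4473 -0.3033  0.2505] h0 -89.0 shift [-0.2523 -0.1208  0.0005] twist -1.2
side 0.76 [289.5 221.2  14.1  40.4]
side 0.54 [276.3 207.1  11.3  32.3]
wedge_grip [(0.87, array([325.3, 296.4])), (0.34, array([218.2, 226.3]))]
tray [(0.64, array([216.1, 223.7])), (0.3, array([266.8, 295.5]))]
top 0.78 [332.1 252.9  18.3  25.6]
top 0.53 [275.3 255.3  14.3  17.4]
top 0.49 [315.6 256.6  16.1  20.1]
wedge_grip [(0.7, array([318.9, 445. ]))]
tray [(0.82, array([292.4, 194. ]))]
```

View pics/f_side.png

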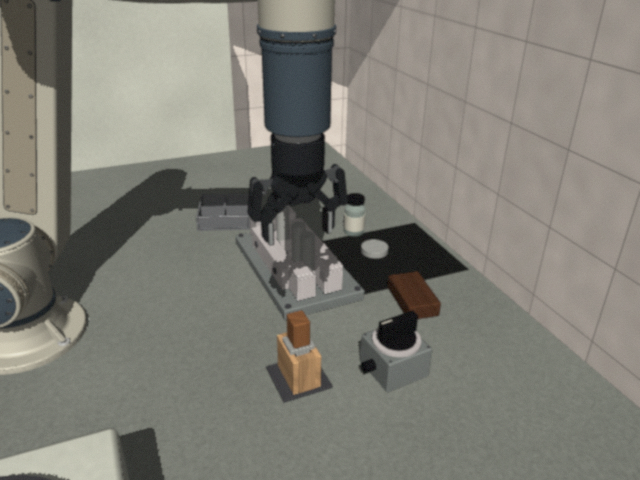

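The wedge is hanging in its stand at (330,300) and the isolator is off. Now the first specimen, at pocket +72.

```bash
python3 - <<'E'
from h import *
shift(.5575,.0958,.21,-87.8)
E
```

```text
t 37.1 pos [ 0.4463 -0.3028  0.248 ] h0 -89.0 shift [-0.3966 -0.118   0.038 ] twist -1.2
```

Request:
carry_out([
  [-0.05, -0.02, 0],
  [-0.11, -0.04, 0],
  [-0.17, -0.06, 0],
  [-0.23, -0.08, 0],
  [-0.28, -0.1, 0],
  [-0.34, -0.11, 0.02],
  [-0.396, -0.118, 0.038],
  [-0.396, -0.118, 0.038],
  [-0.396, -0.118, 0.038],
  [-0.396, -0.118, 0.038],
  [-0.396, -0.118, 0.038],
], twist=[-1.2, -1.2, -1.2, -1.2, -1.2, -1.2, -1.2, -1.2, -1.2, -1.2, -1.2], fingers=[-1, -1, -1, -1, -1, -1, -1, -1, -1, -1, -1])

```text
t: 38.52
position: [0.558, 0.0941, 0.2113]
ee_rot: [-2.261, 2.18, -0.001]
ft_force: [0.2, -0.1, -0.2]
finger_gap: 0.0856
gripper_force: 0.0
```

```bash
python3 - <<'E'
from h import *
shift(.5575,.0958,.09,-87.8)
E
```

```text
t 38.5 pos [0.558  0.0941 0.2113] h0 -87.9 shift [-0.0017  0.0006  0.1213] twist -0.1
```

Request:
carry_out([
  [-0.0015, 0, 0.04],
  [-0.0015, 0, 0.08],
  [-0.0015, 0, 0.11],
  [-0.0015, 0, 0.121],
  [-0.0015, 0, 0.121],
  [-0.0015, 0, 0.121],
  [-0.0015, 0, 0.121],
  [-0.0015, 0, 0.121],
  [-0.0015, 0, 0.121],
  [-0.0015, 0, 0.121],
], twist=[0, 0, 0, 0, 0, 0, 0, 0, 0, 0], fingers=[-1, -1, -1, -1, 0, 1, 1, 1, 1, 1], grip_force=60)

```text
t: 39.78
position: [0.5583, 0.0967, 0.0912]
ee_rot: [-2.262, 2.177, -0.002]
ft_force: [-1.3, -0.3, 6.2]
finger_gap: 0.0276
gripper_force: 58.9
```

```bash
python3 - <<'E'
from h import *
st()
E
```

```text
{'t': np.float64(39.775), 'position': array([0.5583, 0.0967, 0.0912]), 'ft_force': array([-1.2837, -0.2846,  6.1712]), 'wrist_torque': array([-1.690e-02,  7.122e-01, -5.000e-04]), 'finger_gap': np.float64(0.0276), 'gripper_force': np.float64(58.8529), 'joint_positions': array([ 4.4790e-01,  3.4980e-01, -7.0700e-02,  6.0000e-04, -1.1484e+00,
       -4.0980e-01])}
```

Request:
carry_out([
  [0, 0, -0.01],
  [0, 0, -0.03],
  [0, 0, -0.06],
  [0, 0, -0.11],
  [0, 0, -0.15],
  [0, 0, -0.15],
], twist=[0, 0, 0, 0, 0, 0], fingers=[1, 1, 1, 1, 1, 1])

```text
t: 40.52
position: [0.5594, 0.0969, 0.2436]
ee_rot: [-2.258, 2.174, -0.005]
ft_force: [-0.1, 0.0, -4.3]
finger_gap: 0.0282
gripper_force: 60.0
```

```bash
cat >> h.py <<'E'
from scipy.optimize import minimize
def tray():
    R={}
    for c in M:
        cams.read_camera(c);r=cams.silhouettes(c,"tray")
        if r: R[c]=r[0]["region"]
    def hull(c,p):
        b=np.array([(x,y,z) for x in(-.067,.067) for y in(-.067,.067) for z in(0,.04)])
        m=np.zeros((480,640),np.uint8);cv2.fillConvexPoly(m,cv2.convexHull((proj(c,pose(*p,b))*16).astype(np.int32)),1,shift=4);return m>0
    iou=lambda p,cs:-sum((hull(c,p)&R[c]).sum()/(hull(c,p)|R[c]).sum() for c in cs)
    for cs in[[c] for c in R]+[list(R)]:
        b=min((minimize(iou,[.475,.327,a],args=(cs,),method="Nelder-Mead",options=dict(initial_simplex=[[.475,.327,a],[.495,.327,a],[.475,.347,a],[.475,.327,a+.2]])) for a in(-.5,-.3,-.1)),key=lambda r:r.fun)
        print("tray",cs,b.x.round(4),round(b.fun,3))
    return b.x
E
python3 - <<'E'
from h import *
st();p=tray()
for l in((.032,.032),(.032,-.032),(-.032,.032),(-.032,-.032)):print(l,pose(*p,(*l,0)).round(4))
E
```

```text
{'t': np.float64(40.525), 'position': array([0.5594, 0.0969, 0.2436]), 'ft_force': array([-0.0669,  0.0086, -4.3036]), 'wrist_torque': array([ 0.025 , -0.0021, -0.0023]), 'finger_gap': np.float64(0.0282), 'gripper_force': np.float64(59.9943), 'joint_positions': array([ 4.476e-01,  2.788e-01,  2.223e-01,  9.000e-04, -1.507e+00,
       -4.098e-01])}
tray ['side'] [ 0.4749  0.3276 -0.2812] -0.925
tray ['top'] [ 0.5446  0.2623 -0.7363] -0.151
tray ['side', 'top'] [ 0.4748  0.3251 -0.2926] -1.067
(0.032, 0.032) [[0.5147 0.3465 0.    ]]
(0.032, -0.032) [[0.4962 0.2852 0.    ]]
(-0.032, 0.032) [[0.4534 0.3649 0.    ]]
(-0.032, -0.032) [[0.435  0.3037 0.    ]]
```

```bash
python3 - <<'E'
from h import *
shift(.5155,.3475,.24,-87.8)
E
```

```text
t 40.7 pos [0.5568 0.0965 0.2379] h0 -87.8 shift [-0.2524  0.0317 -0.0021] twist -0.0
```

Request:
carry_out([
  [-0.05, 0.006, 0],
  [-0.1, 0.012, 0],
  [-0.15, 0.018, 0],
  [-0.2, 0.025, 0],
  [-0.235, 0.03, 0],
  [-0.252, 0.032, 0],
  [-0.252, 0.032, 0],
  [-0.252, 0.032, 0.05],
  [-0.252, 0.032, 0.09],
  [-0.252, 0.032, 0.12],
  [-0.252, 0.032, 0.12],
  [-0.252, 0.032, 0.12],
], twist=[0, 0, 0, 0, 0, 0, 0, 0, 0, 0, 0, 0], fingers=[1, 1, 1, 1, 1, 1, 1, 1, 1, 1, 1, 1])

```text
t: 42.22
position: [0.5174, 0.3469, 0.1215]
ee_rot: [-2.261, 2.178, -0.002]
ft_force: [0.9, 0.4, -2.1]
finger_gap: 0.0277
gripper_force: 59.8
```

```bash
python3 - <<'E'
from h import *
st();shift(.5155,.3475,.073,-87.8)
for c in M:
    im=cams.read_camera(c);cv2.imwrite(f"pics/g_{c}.png",im)
a=cv2.imread("pics/g_top.png")[220:340,140:260];b=cv2.imread("pics/g_side.png")[140:260,180:300]
cv2.imwrite("pics/g.png",cv2.resize(np.hstack([a,b]),(800,400),interpolation=2))
E
```

```text
{'t': np.float64(42.225), 'position': array([0.5174, 0.3469, 0.1215]), 'ft_force': array([ 0.9139,  0.4353, -2.0728]), 'wrist_torque': array([ 0.0101, -0.0539, -0.0332]), 'finger_gap': np.float64(0.0277), 'gripper_force': np.float64(59.8382), 'joint_positions': array([ 8.4180e-01,  4.3410e-01,  1.3880e-01,  1.2000e-03, -1.2733e+00,
       -8.0470e-01])}
t 42.2 pos [0.5174 0.3469 0.1215] h0 -87.9 shift [-0.0006  0.002   0.0485] twist -0.1
```

View pics/g.png

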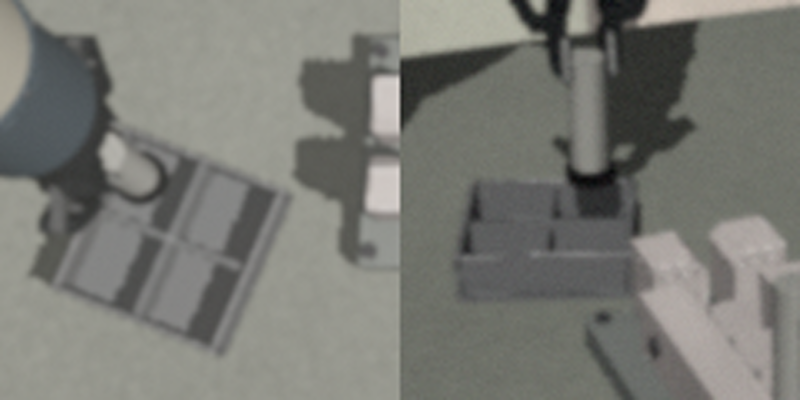

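The foot is over the back-left compartment, at (150,175) in the top crop. I'll lower it.

Request:
carry_out([
  [-0.001, 0.001, 0.02],
  [-0.001, 0.001, 0.035],
  [-0.001, 0.001, 0.042],
  [-0.001, 0.001, 0.046],
  [-0.001, 0.001, 0.049],
  [-0.001, 0.001, 0.05],
  [-0.001, 0.001, 0.05],
], twist=[0, 0, 0, 0, 0, 0, 0], fingers=[1, 1, 1, 1, 1, 1, 1])

```text
t: 43.2
position: [0.5157, 0.3485, 0.0712]
ee_rot: [-2.262, 2.177, -0.001]
ft_force: [-2.9, -1.5, 4.7]
finger_gap: 0.0272
gripper_force: 60.9
```

```bash
python3 - <<'E'
from h import *
st()
E
```

```text
{'t': np.float64(43.2), 'position': array([0.5157, 0.3485, 0.0712]), 'ft_force': array([-2.9306, -1.4653,  4.7199]), 'wrist_torque': array([-0.2198,  1.1526, -0.0212]), 'finger_gap': np.float64(0.0272), 'gripper_force': np.float64(60.8812), 'joint_positions': array([ 8.4540e-01,  4.6680e-01,  5.7900e-02,  5.0000e-04, -1.1598e+00,
       -8.0730e-01])}
```

Request:
carry_out([
  [0, 0, 0],
  [0, 0, 0],
  [0, 0, 0],
  [0, 0, -0.03],
  [0, 0, -0.08],
  [0, 0, -0.14],
  [0, 0, -0.17],
  [0, 0, -0.17],
], twist=[0, 0, 0, 0, 0, 0, 0, 0], fingers=[0.1, -0.2, -0.2, -0.2, -0.2, -0.2, -1, -1])

```text
t: 44.2
position: [0.5164, 0.3489, 0.2429]
ee_rot: [-2.259, 2.175, -0.001]
ft_force: [-0.7, -0.3, -0.6]
finger_gap: 0.0846
gripper_force: 0.0
```

```bash
python3 - <<'E'
from h import *
st();shift(.5612,0.0003,.215,-87.8)
E
```

```text
{'t': np.float64(44.2), 'position': array([0.5164, 0.3489, 0.2429]), 'ft_force': array([-0.6625, -0.3301, -0.6203]), 'wrist_torque': array([-0.0133,  0.0117, -0.0582]), 'finger_gap': np.float64(0.0846), 'gripper_force': np.float64(0.0), 'joint_positions': array([ 8.4520e-01,  3.9530e-01,  3.8720e-01,  8.0000e-04, -1.5564e+00,
       -8.0730e-01])}
t 44.2 pos [0.5164 0.3489 0.2429] h0 -87.8 shift [ 0.3502 -0.0314  0.0267] twist -0.0
```

Request:
carry_out([
  [0.06, -0.005, 0],
  [0.12, -0.01, 0],
  [0.18, -0.016, 0],
  [0.24, -0.022, 0],
  [0.3, -0.027, 0],
  [0.34, -0.031, 0.01],
  [0.35, -0.031, 0.026],
  [0.35, -0.031, 0.026],
  [0.35, -0.031, 0.026],
], twist=[0, 0, 0, 0, 0, 0, 0, 0, 0], fingers=[-1, -1, -1, -1, -1, -1, -1, -1, -1])

```text
t: 45.32
position: [0.5595, -0.0, 0.2137]
ee_rot: [2.264, -2.178, 0.0]
ft_force: [0.5, 0.2, 0.9]
finger_gap: 0.0854
gripper_force: 0.0
```

```bash
python3 - <<'E'
from h import *
shift(.5612,0.0003,.0905,-87.8)
E
```

```text
t 45.3 pos [ 0.5595 -0.      0.2137] h0 -87.8 shift [-0.0003 -0.0018  0.1232] twist 0.0
```

Request:
carry_out([
  [0, -0.001, 0.04],
  [0, -0.001, 0.08],
  [0, -0.001, 0.11],
  [0, -0.001, 0.123],
  [0, -0.001, 0.123],
  [0, -0.001, 0.123],
  [0, -0.001, 0.123],
  [0, -0.001, 0.123],
  [0, -0.001, 0.123],
  [0, -0.001, 0.123],
], twist=[0, 0, 0, 0, 0, 0, 0, 0, 0, 0], fingers=[-1, -1, -1, -1, 0, 1, 1, 1, 1, 1], grip_force=60)

```text
t: 46.58
position: [0.5612, -0.0005, 0.0922]
ee_rot: [-2.262, 2.178, -0.003]
ft_force: [-1.1, 0.2, 5.4]
finger_gap: 0.0276
gripper_force: 59.0
```

Request:
carry_out([
  [0, 0, -0.01],
  [0, 0, -0.03],
  [0, 0, -0.06],
  [0, 0, -0.11],
  [0, 0, -0.15],
  [0, 0, -0.15],
  [0, 0, -0.15],
], twist=[0, 0, 0, 0, 0, 0, 0], fingers=[1, 1, 1, 1, 1, 1, 1])

```text
t: 47.45
position: [0.5597, -0.0002, 0.2396]
ee_rot: [2.262, -2.178, -0.003]
ft_force: [-0.3, -0.3, -3.9]
finger_gap: 0.0281
gripper_force: 60.0
```

```bash
python3 - <<'E'
from h import *
st();p=tray()
for l in((.032,.032),(.032,-.032),(-.032,.032),(-.032,-.032)):print(l,pose(*p,(*l,0)).round(4))
shift(.4966,.287,.24,-87.8)
E
```

```text
{'t': np.float64(47.45), 'position': array([ 5.597e-01, -2.000e-04,  2.396e-01]), 'ft_force': array([-0.2798, -0.331 , -3.8506]), 'wrist_torque': array([ 0.0119, -0.0562, -0.0061]), 'finger_gap': np.float64(0.0281), 'gripper_force': np.float64(59.9863), 'joint_positions': array([ 2.783e-01,  2.702e-01,  2.014e-01, -1.200e-03, -1.504e+00,
       -2.404e-01])}
tray ['side'] [ 0.4744  0.3273 -0.3242] -0.893
tray ['top'] [ 0.4742  0.3398 -0.4397] -0.387
tray ['side', 'top'] [ 0.4745  0.3264 -0.2859] -1.276
(0.032, 0.032) [[0.5143 0.3481 0.    ]]
(0.032, -0.032) [[0.4962 0.2867 0.    ]]
(-0.032, 0.032) [[0.4529 0.3661 0.    ]]
(-0.032, -0.032) [[0.4348 0.3047 0.    ]]
t 47.6 pos [ 5.598e-01 -5.000e-04  2.393e-01] h0 -87.8 shift [-0.2897  0.0522 -0.0007] twist -0.0
```

Request:
carry_out([
  [-0.06, 0.01, -0.002],
  [-0.12, 0.02, -0.002],
  [-0.18, 0.03, -0.002],
  [-0.23, 0.042, -0.002],
  [-0.27, 0.05, -0.002],
  [-0.29, 0.052, -0.002],
  [-0.29, 0.052, 0],
  [-0.29, 0.052, 0.04],
  [-0.29, 0.052, 0.09],
  [-0.29, 0.052, 0.12],
  [-0.29, 0.052, 0.12],
  [-0.29, 0.052, 0.12],
], twist=[0, 0, 0, 0, 0, 0, 0, 0, 0, 0, 0, 0], fingers=[1, 1, 1, 1, 1, 1, 1, 1, 1, 1, 1, 1])

```text
t: 49.15
position: [0.4988, 0.2872, 0.1225]
ee_rot: [-2.261, 2.178, -0.002]
ft_force: [0.9, 0.3, -2.4]
finger_gap: 0.0279
gripper_force: 60.0
```

```bash
python3 - <<'E'
from h import *
st();shift(.4966,.287,.073,-87.8)
for c in M:
    im=cams.read_camera(c);cv2.imwrite(f"pics/i_{c}.png",im)
a=cv2.imread("pics/i_top.png")[220:340,140:260];b=cv2.imread("pics/i_side.png")[140:260,180:300]
cv2.imwrite("pics/i.png",cv2.resize(np.hstack([a,b]),(800,400),interpolation=2))
E
```

```text
{'t': np.float64(49.15), 'position': array([0.4988, 0.2872, 0.1225]), 'ft_force': array([ 0.9101,  0.3112, -2.4331]), 'wrist_torque': array([ 0.0744, -0.0114,  0.0078]), 'finger_gap': np.float64(0.0279), 'gripper_force': np.float64(59.9516), 'joint_positions': array([ 7.9490e-01,  3.4360e-01,  4.2000e-03,  1.2000e-03, -1.2289e+00,
       -7.5790e-01])}
t 49.1 pos [0.4988 0.2872 0.1225] h0 -87.9 shift [0.0002 0.0023 0.0495] twist -0.1
```

View pics/i.png

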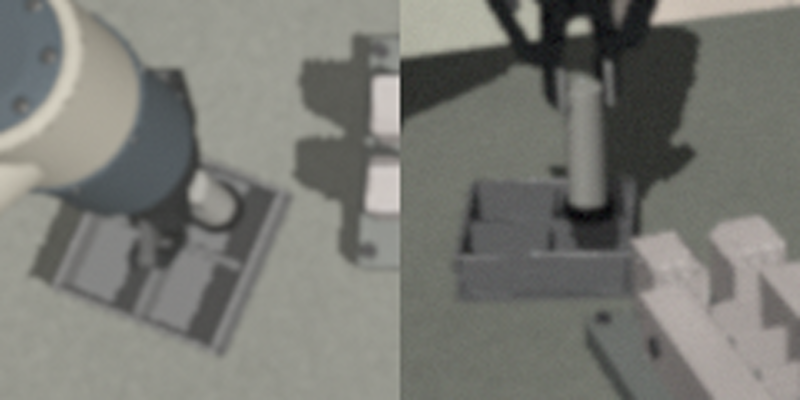

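The second specimen is over the back-right compartment, at (215,205) in the top crop. I'll lower and release it.

Request:
carry_out([
  [0, 0.001, 0.02],
  [0, 0.001, 0.035],
  [0, 0.001, 0.042],
  [0, 0.001, 0.046],
  [0, 0.001, 0.049],
  [0, 0.001, 0.051],
  [0, 0.001, 0.051],
], twist=[0, 0, 0, 0, 0, 0, 0], fingers=[1, 1, 1, 1, 1, 1, 1])

```text
t: 50.12
position: [0.4972, 0.2879, 0.0723]
ee_rot: [-2.262, 2.176, -0.001]
ft_force: [-4.6, -0.9, 8.1]
finger_gap: 0.0278
gripper_force: 61.5
```

```bash
python3 - <<'E'
from h import *
st()
E
```

```text
{'t': np.float64(50.125), 'position': array([0.4972, 0.2879, 0.0723]), 'ft_force': array([-4.5701, -0.8665,  8.1362]), 'wrist_torque': array([-0.3521,  1.704 ,  0.0047]), 'finger_gap': np.float64(0.0278), 'gripper_force': np.float64(61.4817), 'joint_positions': array([ 7.9760e-01,  3.7890e-01, -7.8900e-02,  9.0000e-04, -1.1101e+00,
       -7.5930e-01])}
```

Request:
carry_out([
  [0, 0, 0],
  [0, 0, 0],
  [0, 0, 0],
  [0, 0, -0.03],
  [0, 0, -0.08],
  [0, 0, -0.14],
  [0, 0, -0.17],
  [0, 0, -0.17],
], twist=[0, 0, 0, 0, 0, 0, 0, 0], fingers=[0.1, -0.2, -0.2, -0.2, -0.2, -0.2, -1, -1])

```text
t: 51.12
position: [0.4977, 0.2881, 0.2427]
ee_rot: [-2.259, 2.175, -0.001]
ft_force: [0.3, 0.2, -0.4]
finger_gap: 0.0843
gripper_force: 0.0
```

```bash
python3 - <<'E'
from h import *
st();shift(.563,-0.0478,.215,-87.8)
E
```

```text
{'t': np.float64(51.125), 'position': array([0.4977, 0.2881, 0.2427]), 'ft_force': array([ 0.3042,  0.2312, -0.3519]), 'wrist_torque': array([ 0.0558, -0.0211,  0.0674]), 'finger_gap': np.float64(0.0843), 'gripper_force': np.float64(0.0), 'joint_positions': array([ 7.972e-01,  2.949e-01,  2.422e-01,  8.000e-04, -1.512e+00,
       -7.593e-01])}
t 51.1 pos [0.4977 0.2881 0.2427] h0 -87.8 shift [ 0.3383 -0.0524  0.0268] twist -0.0
```

Request:
carry_out([
  [0.06, -0.009, 0],
  [0.12, -0.018, 0],
  [0.18, -0.028, 0],
  [0.24, -0.038, 0],
  [0.29, -0.046, 0],
  [0.33, -0.052, 0.01],
  [0.338, -0.052, 0.026],
  [0.338, -0.052, 0.026],
  [0.338, -0.052, 0.026],
], twist=[0, 0, 0, 0, 0, 0, 0, 0, 0], fingers=[-1, -1, -1, -1, -1, -1, -1, -1, -1])

```text
t: 52.25
position: [0.5613, -0.048, 0.2138]
ee_rot: [2.264, -2.178, 0.0]
ft_force: [1.1, 0.8, 1.0]
finger_gap: 0.0857
gripper_force: 0.0
```

```bash
python3 - <<'E'
from h import *
shift(.563,-0.0478,.0905,-87.8);p=tray()
a=cams.read_camera("top")[220:340,140:260];b=cams.read_camera("side")[140:260,180:300]
cv2.imwrite("pics/j.png",cv2.resize(np.hstack([a,b]),(800,400),interpolation=2))
E
```

```text
t 52.2 pos [ 0.5613 -0.048   0.2138] h0 -87.8 shift [-0.0002 -0.0017  0.1233] twist 0.0
tray ['side'] [ 0.4751  0.327  -0.2978] -0.81
tray ['top'] [ 0.4745  0.3275 -0.3124] -0.734
tray ['side', 'top'] [ 0.4747  0.3263 -0.2862] -1.541
```

View pics/j.png

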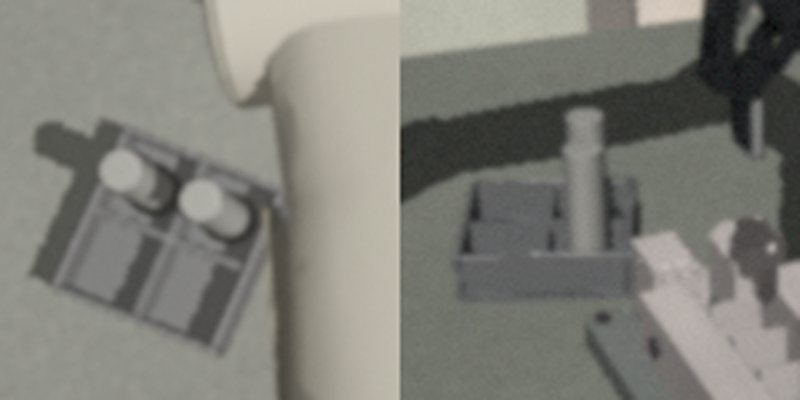

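Both specimens stand upright in the two back compartments, at (125,170) and (205,205) in the top crop. Now the third.

Request:
carry_out([
  [0, -0.001, 0.04],
  [0, -0.001, 0.08],
  [0, -0.001, 0.11],
  [0, -0.001, 0.123],
  [0, -0.001, 0.123],
  [0, -0.001, 0.123],
  [0, -0.001, 0.123],
  [0, -0.001, 0.123],
  [0, -0.001, 0.123],
  [0, -0.001, 0.123],
], twist=[0, 0, 0, 0, 0, 0, 0, 0, 0, 0], fingers=[-1, -1, -1, -1, 0, 1, 1, 1, 1, 1], grip_force=60)

```text
t: 53.8
position: [0.5629, -0.0485, 0.0922]
ee_rot: [-2.263, 2.178, -0.003]
ft_force: [-2.2, 0.1, 5.4]
finger_gap: 0.0279
gripper_force: 59.0
```

Request:
carry_out([
  [0, 0, -0.01],
  [0, 0, -0.03],
  [0, 0, -0.06],
  [0, 0, -0.11],
  [0, 0, -0.15],
  [0, 0, -0.15],
  [0, 0, -0.15],
], twist=[0, 0, 0, 0, 0, 0, 0], fingers=[1, 1, 1, 1, 1, 1, 1])

```text
t: 54.68
position: [0.5614, -0.048, 0.2393]
ee_rot: [2.262, -2.178, -0.004]
ft_force: [-0.9, -0.0, -3.0]
finger_gap: 0.0275
gripper_force: 60.1
```

```bash
python3 - <<'E'
from h import *
st();p=tray()
shift(.4353,.305,.24,-87.8)
E
```

```text
{'t': np.float64(54.675), 'position': array([ 0.5614, -0.048 ,  0.2393]), 'ft_force': array([-0.8634, -0.0092, -2.9766]), 'wrist_torque': array([-0.0238, -0.0044,  0.0195]), 'finger_gap': np.float64(0.0275), 'gripper_force': np.float64(60.0575), 'joint_positions': array([ 1.9130e-01,  2.7840e-01,  2.1180e-01, -1.4000e-03, -1.5066e+00,
       -1.5340e-01])}
tray ['side'] [ 0.4755  0.3275 -0.2677] -0.786
tray ['top'] [ 0.4741  0.3267 -0.3341] -0.681
tray ['side', 'top'] [ 0.4755  0.3279 -0.2829] -1.462
t 54.9 pos [ 0.5616 -0.0484  0.2392] h0 -87.8 shift [-0.3579  0.1128 -0.0005] twist -0.0
```

Request:
carry_out([
  [-0.055, 0.018, -0.002],
  [-0.11, 0.036, -0.002],
  [-0.165, 0.054, -0.002],
  [-0.22, 0.072, -0.002],
  [-0.275, 0.09, -0.002],
  [-0.33, 0.107, -0.002],
  [-0.357, 0.113, -0.002],
  [-0.357, 0.113, 0],
  [-0.357, 0.113, 0.04],
  [-0.357, 0.113, 0.09],
  [-0.357, 0.113, 0.115],
  [-0.357, 0.113, 0.115],
], twist=[0, 0, 0, 0, 0, 0, 0, 0, 0, 0, 0, 0], fingers=[1, 1, 1, 1, 1, 1, 1, 1, 1, 1, 1, 1])

```text
t: 56.38
position: [0.4347, 0.3019, 0.1234]
ee_rot: [2.258, -2.176, 0.0]
ft_force: [-0.1, -1.2, -2.0]
finger_gap: 0.0278
gripper_force: 60.1
```

```bash
python3 - <<'E'
from h import *
st();shift(.435,.305,.072,-87.8);p=tray()
E
```

```text
{'t': np.float64(56.375), 'position': array([0.4347, 0.3019, 0.1234]), 'ft_force': array([-0.1456, -1.1632, -1.9837]), 'wrist_torque': array([-0.0256, -0.0105,  0.0523]), 'finger_gap': np.float64(0.0278), 'gripper_force': np.float64(60.1205), 'joint_positions': array([ 9.0280e-01,  2.6200e-01, -1.0800e-01, -3.0000e-04, -1.2066e+00,
       -8.6570e-01])}
t 56.4 pos [0.4347 0.3019 0.1234] h0 -87.9 shift [-0.0033 -0.0006  0.0514] twist -0.1
tray ['side'] [ 0.4751  0.3266 -0.2932] -0.708
tray ['top'] [ 0.4771  0.3245 -0.3325] -0.344
tray ['side', 'top'] [ 0.4752  0.3259 -0.2943] -1.052
```

Request:
carry_out([
  [-0.002, 0, 0.02],
  [-0.002, 0, 0.035],
  [-0.002, 0, 0.042],
  [-0.002, 0, 0.047],
  [-0.002, 0, 0.05],
  [-0.002, 0, 0.052],
  [-0.002, 0, 0.052],
], twist=[0, 0, 0, 0, 0, 0, 0], fingers=[1, 1, 1, 1, 1, 1, 1])

```text
t: 57.45
position: [0.4358, 0.3061, 0.0738]
ee_rot: [-2.263, 2.179, -0.0]
ft_force: [-0.3, 0.4, -2.4]
finger_gap: 0.0279
gripper_force: 60.4
```

```bash
python3 - <<'E'
from h import *
st()
E
```

```text
{'t': np.float64(57.45), 'position': array([0.4358, 0.3061, 0.0738]), 'ft_force': array([-0.3192,  0.3622, -2.4217]), 'wrist_torque': array([-0.011 ,  0.0018, -0.0235]), 'finger_gap': np.float64(0.0279), 'gripper_force': np.float64(60.3553), 'joint_positions': array([ 9.0650e-01,  3.0410e-01, -1.8560e-01,  1.0000e-04, -1.0809e+00,
       -8.6870e-01])}
```

Request:
carry_out([
  [0, 0, 0.001],
  [0, 0, 0.0025],
  [0, 0, 0.0025],
  [0, 0, 0.0025],
  [0, 0, 0.0025],
  [0, 0, -0.02],
  [0, 0, -0.07],
  [0, 0, -0.13],
  [0, 0, -0.17],
  [0, 0, -0.17],
], twist=[0, 0, 0, 0, 0, 0, 0, 0, 0, 0], fingers=[1, 1, 0.1, 0, 0, 0, 0, 0, 0, 0])

```text
t: 58.7
position: [0.4372, 0.3072, 0.2476]
ee_rot: [-2.258, 2.173, -0.001]
ft_force: [-0.6, 0.8, -0.7]
finger_gap: 0.0428
gripper_force: 0.0
```

Request:
carry_out([
  [0.05, 0.02, 0],
  [0.1, 0.04, 0],
  [0.15, 0.06, 0],
  [0.2, 0.08, 0],
  [0.25, 0.1, 0],
  [0.3, 0.11, 0],
  [0.35, 0.11, 0],
  [0.35, 0.11, 0],
], twist=[0, 0, 0, 0, 0, 0, 0, 0], fingers=[0, 0, 0, 0, 0, 0, 0, 0])

```text
t: 59.7
position: [0.3381, -0.0506, 0.2429]
ee_rot: [2.256, -2.185, -0.001]
ft_force: [-0.2, 0.6, 0.0]
finger_gap: 0.0427
gripper_force: 0.0
```

```bash
python3 - <<'E'
from h import *
st();tray()
a=cams.read_camera("top")[190:350,130:480];b=cams.read_camera("side")[140:400,170:450]
cv2.imwrite("pics/k.png",np.vstack([cv2.resize(a,(600,274),interpolation=2),cv2.resize(b,(600,310))[:, :]]))
E
```

```text
{'t': np.float64(59.7), 'position': array([ 0.3381, -0.0506,  0.2429]), 'ft_force': array([-0.1965,  0.5748,  0.0288]), 'wrist_torque': array([ 0.0541, -0.0096, -0.0295]), 'finger_gap': np.float64(0.0427), 'gripper_force': np.float64(0.0), 'joint_positions': array([ 3.2020e-01, -1.8110e-01, -2.6790e-01,  1.0000e-04, -1.4852e+00,
       -2.8840e-01])}
tray ['side'] [ 0.475   0.3261 -0.2887] -0.643
tray ['top'] [ 0.4746  0.3261 -0.3144] -0.69
tray ['side', 'top'] [ 0.4753  0.3264 -0.2942] -1.331
```

View pics/k.png

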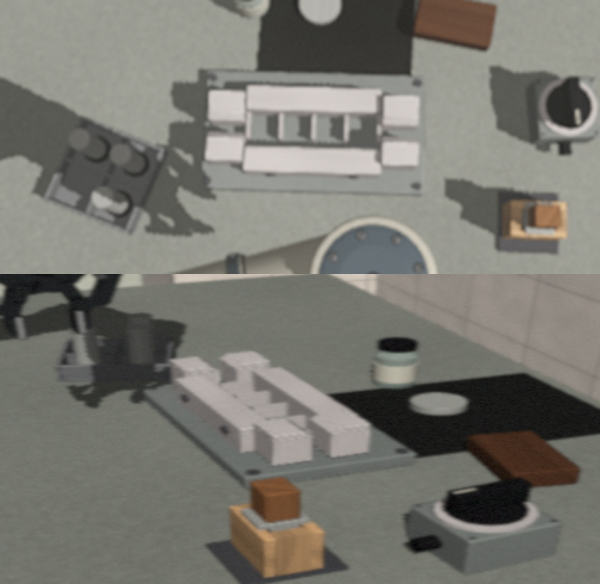

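The final view shows three specimens upright in separate compartments, the mould empty and evenly open, the wedge in its stand, the isolator off and the bystanders untouched.

```bash
python3 -c "
from cell import job
print(job.hand_in())"
```

```text
the job is handed in; nothing more can be done
None
```

The job is done and handed in: the isolator is off, the mould is open about 12 mm at both ends with neither end more than about 5 mm ahead, the wedge is back in its stand, and all three specimens stand upright in their own tray compartments.

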